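# Load the vibrating table with lidded canisters and set its two dials

## Robot

A 7-joint arm with a two-finger parallel gripper is mounted at the origin on the work surface. World frame = base frame: x ahead of the robot, y to its left, z up, the work surface at z = 0. Lengths are in m, angles in degrees, forces in N, time in s.
With the tool pointing down it reaches from about 0.425 to 0.875 m from the base axis. Payload 4.7 kg.
Tool frame: the origin (TCP) lies at the very end of the fingers, on their centre line; the grasp point (between the pads) lies 19 mm behind it (pinch_z is the distance from the TCP to the grasp point, in m); z points along the fingers, y is the direction in which the jaws open and shut (so a half turn about z gives the same grasp; the last joint's range is limited). The gripper opens to 87 mm and grips with 3 to 60 N. Pads are 19 mm wide; open, the fingers measure 117 mm over their backs; the gripper's body (75 mm by 190 mm) begins 51 mm behind the grasp point.
Start: joints at [-65.77, 18.392, -4.016, 83.108, 1.295, 78.541, -3.26], TCP at [0.258, 0.596, 0.223] pointing down, gripper open.
Joint ranges: [-163.93, 163.93], [-17.29, 119.83], [-79.2, 71.16], [3.27, 140.29], [-89.18, 269.18], [5.43, 117.66], [-154.24, 154.24]. Speed limits (degrees/s): [147.25, 147.25, 180, 180, 180, 180, 180].

## Interface

Orientations are given as [roll, pitch, yaw] about the fixed x, y, z axes, in that order (R = Rz(yaw) Ry(pitch) Rx(roll)).
In Python, from cell import get_obs, read_camera, camera_params, sign_off, pinch_z gives the robot as it stands.
- The arm moves only by the shell command python3 -m handwheel 'ROWS' [FORCE]. ROWS is JSON, a list of rows, each a list of 5 numbers: the finger opening in m, from 0 to 0.087, then the shift along the tool's x, y, z in m, then the turn about the tool's z in rad. In form: [[jaw, tx, ty, tz, twist], ...]. A call has 1 to 20 rows; each row is the pose to reach, as a shift and turn from the pose commanded when the call began, along the tool's axes at that moment; what a row does not reach only later rows make up. A row lasts 1/10 s, in which the tool goes at most 50 mm and 8.59 degrees, less where a joint would pass 70% of its speed; a pose out of reach is approached as far as the arm can. A call with a gripper value outside its range is refused whole. The fingers move at their own pace and stop on an object; FORCE is the grip in N (left out, the last holds). Time passes only in rows, so rows that repeat a pose let the fingers close. It gives the time, the measured TCP pose, the force and the opening at its end, in the units of the state.
- get_obs(): the state, without advancing time (a new reading comes with each control period).
- read_camera(name): name is "side" or "top"; returns the picture (400x640x3 uint8, blue, green, red); there is no depth.
- camera_params(name): a dict with "camera_matrix" (3x3 intrinsics, pixels), "R" (3x3) and "t" (3): a world point X has camera coordinates R X + t. Camera axes: x right, y down, z forward; pixel columns grow to the right and rows downward; lengths in m; the calibration is good to about 2 mm. A picture is of the moment at which its call begins. camera_params takes no time and is no camera call.
- sign_off(): hands the job in, once; it reports no verdict.
The state is a dict: "time_s": time; "qpos": joint angles; "joint_velocities": joint speeds; "effort": joint torques, N m; "tool_pos": TCP position; "tool_rot": TCP orientation; "force": force on the tool from outside, world axes, zero at the start; "wrist_torque": the same for the moment, N m; "grip_width": finger opening in m.
Only numpy, scipy, OpenCV 4.12 (cv2) and the standard library are available. Lean on these libraries where they do the work, as an engineer would, in place of code of your own. Each camera call takes 0.05 s, during which the arm holds its last target.

## Task

Close every canister with one of the loose lids, seated level on its rim, and stand all the canisters upright on the deck of the vibrating table; turn the left knob (intensity) until its pointer is at its dial's index tab. Only when all that is done, start the run by turning the right knob (timer) from off to its own index tab. Leave the tape roll, carton and jar where they are; a spare lid may stay on the bench.

Things in the scene. Friction and masses are not known exactly. Their poses are not given: they have to be found in the camera images.
- machine: bench vibrating table, fixed: grey cabinet 300 mm (x) by 340 mm (y); along its front (-x, to the robot) a control box 98 mm deep, flat top 100 mm above the bench, with two knobs, axes 102 mm in front of the origin and 85 mm to either side; behind it the deck with a rubber mat. Origin at the centre of its underside, x to the rear, y to the left, z up
- deck (a point): centre of the deck's top surface, 110 mm above the bench and 50 mm behind the machine's origin; the deck is 186 mm deep (x) by 326 mm wide (y) inside a lip 11 mm high; axes as the machine's
- canister1: round open stainless canister, 60 mm diameter, 50 mm high, wall 4 mm (mouth 52 mm), floor 3 mm, a few brass nuts in the bottom, about 0.2 kg; origin at the centre of its underside, z up. Two or three of the three are present
- canister2: round open stainless canister, 60 mm diameter, 50 mm high, wall 4 mm (mouth 52 mm), floor 3 mm, a few brass nuts in the bottom, about 0.2 kg; origin at the centre of its underside, z up. Two or three of the three are present
- canister3: round open stainless canister, 60 mm diameter, 50 mm high, wall 4 mm (mouth 52 mm), floor 3 mm, a few brass nuts in the bottom, about 0.2 kg; origin at the centre of its underside, z up. Two or three of the three are present
- lid1: loose steel lid, one of three, fits any canister. From below: plug 48 mm diameter, 8 mm deep, chamfered; flange 57 mm diameter, 4 mm thick; black grip knob 18 mm diameter, 22 mm high (34 mm in all). Lies plug down. Origin at the centre of the plug's underside, z up. Seated, its flange rests on the rim and its origin is 42 mm above the canister's
- lid2: loose steel lid, one of three, fits any canister. From below: plug 48 mm diameter, 8 mm deep, chamfered; flange 57 mm diameter, 4 mm thick; black grip knob 18 mm diameter, 22 mm high (34 mm in all). Lies plug down. Origin at the centre of the plug's underside, z up. Seated, its flange rests on the rim and its origin is 42 mm above the canister's
- lid3: loose steel lid, one of three, fits any canister. From below: plug 48 mm diameter, 8 mm deep, chamfered; flange 57 mm diameter, 4 mm thick; black grip knob 18 mm diameter, 22 mm high (34 mm in all). Lies plug down. Origin at the centre of the plug's underside, z up. Seated, its flange rests on the rim and its origin is 42 mm above the canister's
- intensity (a joint): left (the machine's +y) pointer knob: sets the vibration intensity, too high at the start. Value in rad, 0 (end stop) to 4.71, growing clockwise seen from above; it stays where it is left (0.03 N m). At value v the pointer's direction, seen from above, is 2.356 - v counter-clockwise from the machine's +x
- intensity_grip (a point): on that knob's vertical axis, 19 mm above the control box's top. Black knob: skirt 44 mm diameter, its top 8 mm above the panel, and on it a grip bar 46 mm long, 13 mm wide, from 8 to 30 mm above the panel, with a white line along its pointer half. x axis along the bar to the pointer end, z up
- intensity_pointer (a point): just off the pointer end of that knob, 28 mm from its axis, 3 mm above the panel; turns with the knob
- intensity_tab (a point): on the dial's index tab, 28 mm from the knob's axis: a black tab 18 by 6 mm, lying radially on the 86 mm aluminium dial ring round the knob; it marks the wanted setting and does not move. Its x axis points radially outwards. The setting is right when the pointer point meets this point
- timer (a joint): right (the machine's -y) pointer knob: sets the run timer; 0 is off, and turning it up starts the run. Value in rad, 0 (end stop) to 4.71, growing clockwise seen from above; it stays where it is left (0.03 N m). At value v the pointer's direction, seen from above, is 2.356 - v counter-clockwise from the machine's +x
- timer_grip (a point): on that knob's vertical axis, 19 mm above the control box's top. Black knob: skirt 44 mm diameter, its top 8 mm above the panel, and on it a grip bar 46 mm long, 13 mm wide, from 8 to 30 mm above the panel, with a white line along its pointer half. x axis along the bar to the pointer end, z up
- timer_pointer (a point): just off the pointer end of that knob, 28 mm from its axis, 3 mm above the panel; turns with the knob
- timer_tab (a point): on the dial's index tab, 28 mm from the knob's axis: a black tab 18 by 6 mm, lying radially on the 86 mm aluminium dial ring round the knob; it marks the wanted setting and does not move. Its x axis points radially outwards. The setting is right when the pointer point meets this point
- tape: bystander: cardboard-coloured tape roll, 92 mm diameter, 48 mm high, lying flat; origin at the centre of its underside
- carton: bystander: closed cardboard carton 100 x 140 x 70 mm; origin at the centre of its underside
- jar: bystander: closed jar, 66 mm diameter, 95 mm high; origin at the centre of its underside
There are look-alikes about, which are no part of the job. Leave any orange or red look-alike of the lid1 alone.

How it is judged:
By the outcome, as a careful person would: the job done as asked, in the order asked, and still so for the second after the job is handed in, with the robot touching nothing.
Of canister1, canister2, canister3 only 2 to 3 are there at a start; the rules pass over those that are not, and their reading is None.
At some moment in a run one of canister1, canister2, canister3 may be knocked a few centimetres aside while the robot is not near it.
It also fails if it takes over 210 s, if anything falls off the work surface, if the arm or the gripper's body presses on something with over 40 N, if the wrist force passes 120 N, or if a joint passes its speed limit or range.

## Working session

There is one attempt and no reset: what is moved stays moved. The work goes in short steps, Python scripts to look and compute and a shell command to move; the robot and the scene stay as the last step left them, time stands still between calls to the robot, and variables do not carry over. Pictures are saved under pics/ and viewed, and the job is handed in when it is done.

```bash
ls; mkdir -p pics; python3 - <<'E'
from cell import *
import cv2
print(get_obs(), pinch_z)
for n in ("side","top"):
    im=read_camera(n); cv2.imwrite(f"pics/{n}0.png",im); print(n,camera_params(n))
E
```

```text
pics
{'time_s': 0.0, 'qpos': array([-65.76985493,  18.44029511,  -4.01707423,  83.17499298,
         1.29551474,  78.5412398 ,  -3.25954241]), 'joint_velocities': array([ 0.02520917,  0.07842576,  0.0661251 , -0.07191051,  0.00678468,
        0.05618335, -0.00457168]), 'effort': array([-1.00512563e-03, -4.91293931e+01, -4.04410483e-01, -3.12529314e+01,
       -6.39267149e-02,  4.32761677e-02,  1.59727069e-04]), 'tool_pos': array([0.25819042, 0.5959121 , 0.22144694]), 'tool_rot': array([-1.79888752e+02,  5.79095618e-03,  1.56581637e+02]), 'force': array([ 0.1761948 , -1.04050296,  1.01365454]), 'wrist_torque': array([-0.00694032,  0.05797434, -0.01785146]), 'grip_width': 0.08722230143382459} 0.0187
side {'camera_matrix': array([[363.40598716,   0.        , 318.7551095 ],
       [  0.        , 363.40598716, 196.23179533],
       [  0.        ,   0.        ,   1.        ]]), 'R': array([[ 0.86332672, -0.50430511,  0.01852885],
       [-0.28164102, -0.5119616 , -0.81152551],
       [ 0.41874253,  0.69539318, -0.58402313]]), 't': array([-0.42139896,  0.264231  ,  0.85654443])}
top {'camera_matrix': array([[439.50349329,   0.        , 320.60295694],
       [  0.        , 439.50349329, 197.66261988],
       [  0.        ,   0.        ,   1.        ]]), 'R': array([[-0.02091099, -0.99967128,  0.01483467],
       [-0.98623846,  0.0181915 , -0.1643252 ],
       [ 0.16400132, -0.01806672, -0.98629466]]), 't': array([0.07115508, 0.52138696, 1.37893766])}
```

View pics/side0.png

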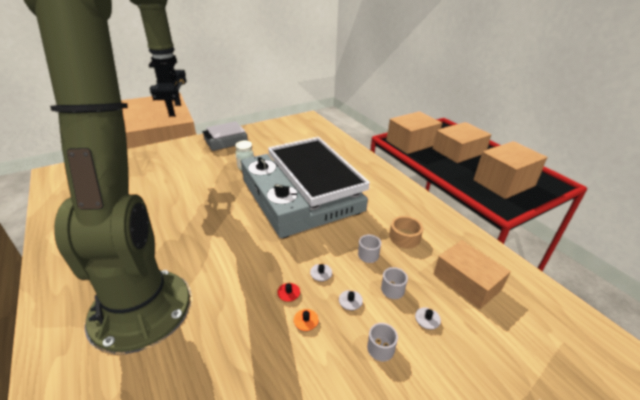

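View pics/top0.png

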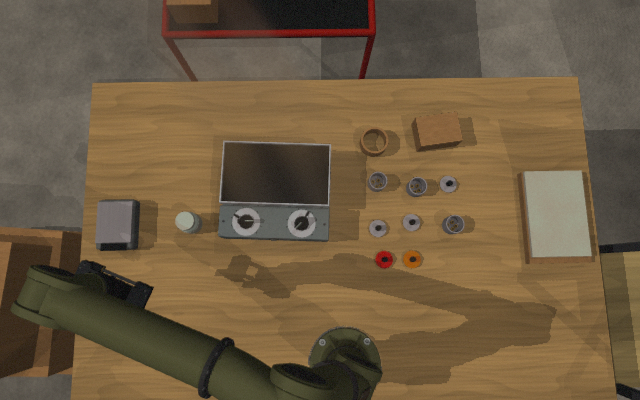

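The pictures show three canisters, three grey lids, and a red and an orange decoy lid. In the top view they sit at x≈370–465, y≈180–260, to the right of the machine. Next I'll zoom in.

```bash
python3 - <<'E'
import cv2
t=cv2.imread("pics/top0.png")
cv2.imwrite("pics/topA.png",cv2.resize(t[165:275,355:475],None,fx=5,fy=5,interpolation=cv2.INTER_CUBIC))
cv2.imwrite("pics/topB.png",cv2.resize(t[135:248,210:340],None,fx=5,fy=5,interpolation=cv2.INTER_CUBIC))
E
```

```text
(no output)
```

View pics/topA.png

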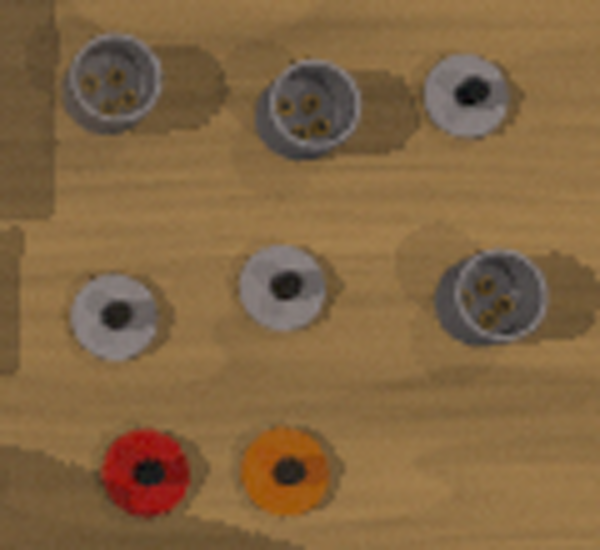

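View pics/topB.png

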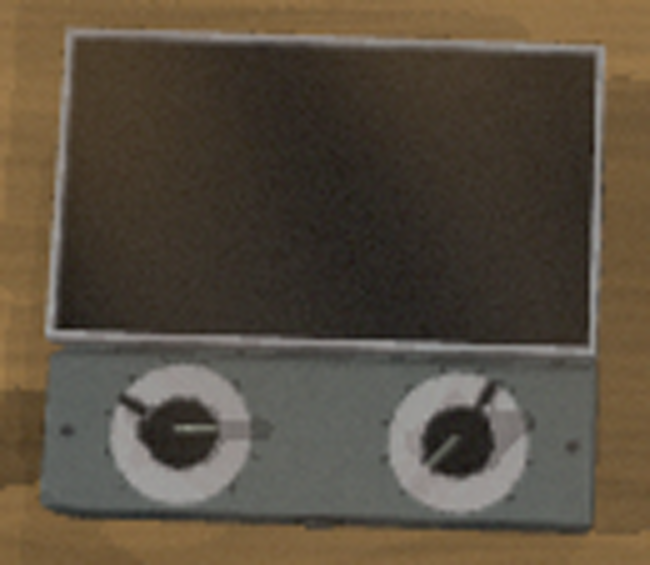

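```bash
cat > h.py <<'E'
import numpy as np, cv2
from cell import *
def ray(n,u,v):
    p=camera_params(n); R=p["R"];t=p["t"]
    d=R.T@np.linalg.inv(p["camera_matrix"])@np.array([u,v,1.]); return -R.T@t,d
def onz(n,u,v,z):
    c,d=ray(n,u,v); return c+d*(z-c[2])/d[2]
def pix(n,X):
    p=camera_params(n); q=p["camera_matrix"]@(p["R"]@np.array(X)+p["t"]); return q[:2]/q[2]
def shift(P,yaw=None):
    "tool-frame shift to bring TCP to world P from current measured pose"
    from scipy.spatial.transform import Rotation as Ro
    o=get_obs(); R=Ro.from_euler('xyz',o["tool_rot"],degrees=True).as_matrix()
    return R.T@(np.array(P)-o["tool_pos"])
E
python3 - <<'E'
from h import *
def f(x,y,ox,oy,z): return onz("top",(x+.5)/5-.5+ox,(y+.5)/5-.5+oy,z).round(4)
for nm,x,y,z in [("C1",115,78,.05),("C2",314,105,.05),("C3",501,295,.05),("L1",113,317,.012),("L2",283,288,.012),("L3",466,96,.012),("L1k",117,314,.034),("L2k",287,285,.034),("L3k",472,92,.034),("R",146,472,.012),("O",286,471,.012)]: 
    print(nm,f(x,y,355,165,z))
for nm,x,y,z in [("lk",180,433,.1),("rk",458,441,.1),("c1",70,32,.121),("c2",604,47,.121),("c3",594,350,.121),("c4",48,335,.121),("ltab",130,405,.1),("rtab",486,393,.1),("lptr",202,428,.13),("rptr",428,466,.13)]: print(nm,f(x,y,210,135,z))
t=cv2.imread("pics/side0.png")
cv2.imwrite("pics/sideA.png",cv2.resize(t[215:375,260:460],None,fx=4,fy=4,interpolation=cv2.INTER_CUBIC))
E
```

```text
C1 [ 0.5755 -0.1251  0.05  ]
C2 [ 0.5553 -0.2537  0.05  ]
C3 [ 0.4294 -0.3667  0.05  ]
L1 [ 0.4237 -0.1228  0.012 ]
L2 [ 0.4406 -0.2355  0.012 ]
L3 [ 0.5668 -0.3651  0.012 ]
L1k [ 0.4235 -0.1223  0.034 ]
L2k [ 0.4402 -0.2333  0.034 ]
L3k [ 0.5652 -0.3623  0.034 ]
R [ 0.3228 -0.14    0.012 ]
O [ 0.3216 -0.2309  0.012 ]
lk [0.4442 0.2935 0.1   ]
rk [0.436  0.1231 0.1   ]
c1 [0.6938 0.3602 0.121 ]
c2 [0.6787 0.0282 0.121 ]
c3 [0.4878 0.039  0.121 ]
c4 [0.5032 0.3707 0.121 ]
ltab [0.4621 0.3242 0.1   ]
rtab [0.4654 0.1055 0.1   ]
lptr [0.4435 0.2757 0.13  ]
rptr [0.418  0.1405 0.13  ]
```

View pics/sideA.png

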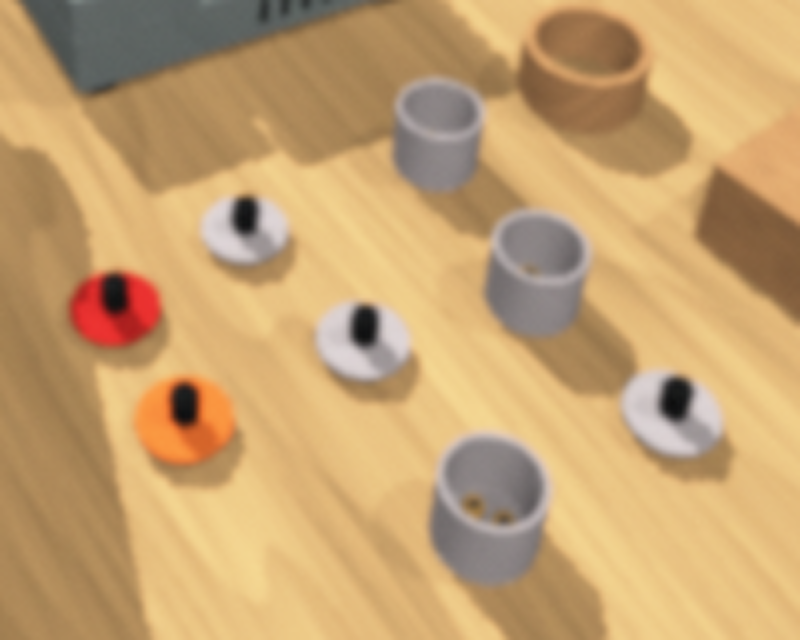

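The measured distances hold up: the knob spacing comes out at 170.6 mm against 170 expected, and the deck centre agrees within 1.5 mm by two routes. I'll start with intensity: bar at about -92° world, tab at about 60°, so roughly 152° counter-clockwise.

```bash
python3 - <<'E'
from h import *
print(shift([.4442,.2935,.165]), get_obs()['time_s'])
E
```

```text
[-0.29086626 -0.20351725  0.05693365] 0.1
```

```bash
python3 -m handwheel '[[0.05,-0.04,-0.03,0.005,0.15],[0.05,-0.08,-0.055,0.01,0.3],[0.05,-0.12,-0.08,0.02,0.45],[0.05,-0.155,-0.105,0.03,0.6],[0.05,-0.19,-0.13,0.04,0.75],[0.05,-0.225,-0.155,0.05,0.9],[0.05,-0.26,-0.18,0.055,1.05],[0.05,-0.291,-0.2035,0.057,1.197],[0.05,-0.291,-0.2035,0.057,1.197],[0.05,-0.291,-0.2035,0.057,1.197],[0.05,-0.291,-0.2035,0.057,1.197],[0.05,-0.291,-0.2035,0.057,1.197],[0.05,-0.291,-0.2035,0.057,1.197]]' 20
python3 - <<'E'
from h import *
print(get_obs()); 
t=read_camera("top"); cv2.imwrite("pics/t1.png",cv2.resize(t[135:248,200:340],None,fx=5,fy=5,interpolation=cv2.INTER_CUBIC))
t=read_camera("side"); cv2.imwrite("pics/s1.png",cv2.resize(t[120:240,200:380],None,fx=4,fy=4,interpolation=cv2.INTER_CUBIC))
E
```

```text
time_s: 1.4
tool_pos: [0.4439, 0.2952, 0.1655]
tool_rot: [-180.0, -0.0, 88.1]
force: [-0.0, -0.6, -0.6]
grip_width: 0.05
{'time_s': 1.4, 'qpos': array([-49.38191556,   6.16877292,  13.81343047, 104.62846697,
        -1.57905277,  69.38470973, -36.94354064]), 'joint_velocities': array([ 0.16882393, -0.00844839,  0.42094384, -0.03563005,  0.14162421,
        0.11902467, -0.05305438]), 'effort': array([ 6.41420810e-02, -3.48684096e+01,  9.09697395e-01, -2.99025857e+01,
       -6.64726691e-02, -1.38650308e-02,  1.84988188e-03]), 'tool_pos': array([0.44387587, 0.29524226, 0.16553478]), 'tool_rot': array([-1.79997129e+02, -7.54710139e-03,  8.81458556e+01]), 'force': array([-1.71774735e-04, -5.65864613e-01, -5.61273502e-01]), 'wrist_torque': array([-0.04006922,  0.04133453, -0.0039881 ]), 'grip_width': 0.0500387499382394}
```

View pics/s1.png

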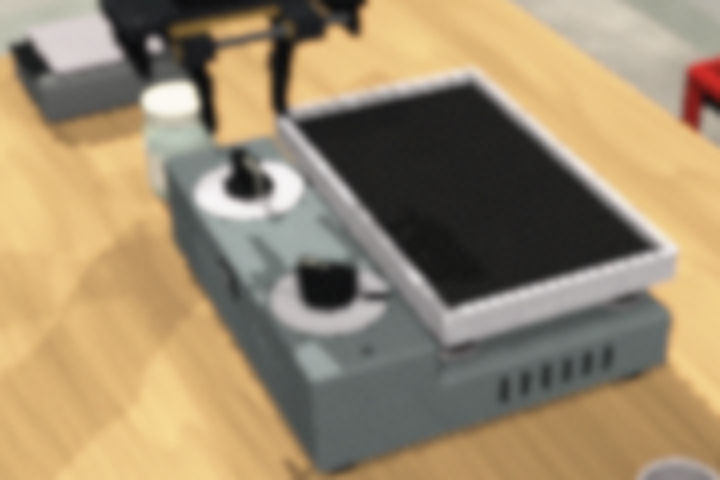

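View pics/t1.png

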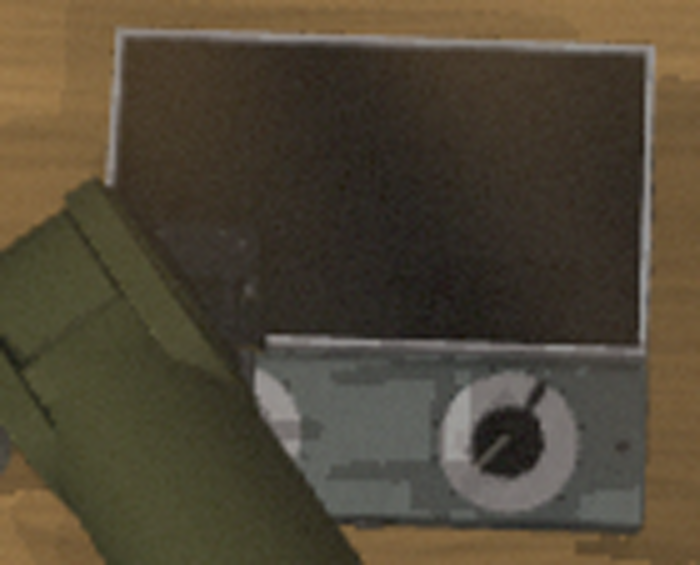

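```bash
python3 -m handwheel '[[0.05,-0.0015,0,0.03,0],[0.05,-0.0015,0,0.0545,0],[0.05,-0.0015,0,0.0545,0],[0.05,-0.0015,0,0.0545,0],[0.005,-0.0015,0,0.0545,0],[0.005,-0.0015,0,0.0545,0],[0.005,-0.0015,0,0.0545,0],[0.005,-0.0015,0,0.0545,0],[0.005,-0.0015,0,0.0545,0],[0.005,-0.0015,0,0.0545,0]]' 15; python3 - <<'E'
from h import *
t=read_camera("side"); cv2.imwrite("pics/s2.png",cv2.resize(t[120:240,200:380],None,fx=4,fy=4,interpolation=cv2.INTER_CUBIC))
E
```

```text
time_s: 2.5
tool_pos: [0.4433, 0.2929, 0.1112]
tool_rot: [-179.9, -0.0, 88.0]
force: [-3.4, -0.1, 2.3]
grip_width: 0.0134
```

View pics/s2.png

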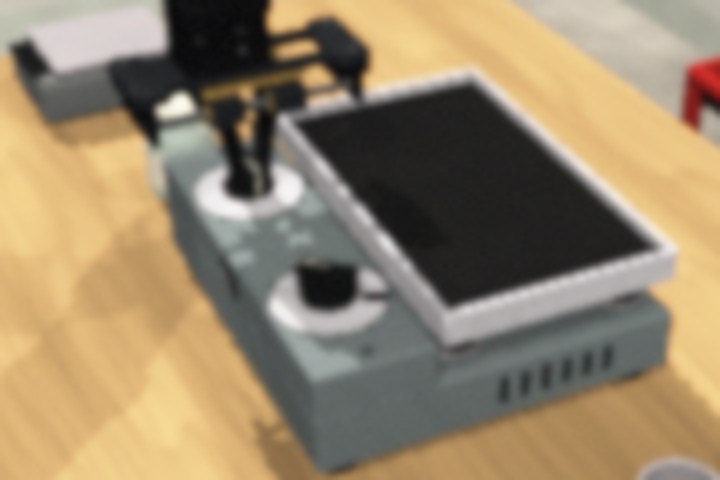

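```bash
python3 - <<'E'
from h import *
t=cv2.imread("pics/top0.png")
# direction of tabs: dark pixels in the ring annulus, rectified onto the panel plane z=0.1
import math
yaw=math.radians(-2.75)
def fit(cx,cy,name):
    g=t.astype(int).sum(2)
    for it in range(2):
        L=[];D=[]
        for v in range(200,240):
            for u in range(215,335):
                P=onz("top",u,v,.1); r=math.hypot(P[0]-cx,P[1]-cy)
                if r<.05 and g[v,u]>400: L.append(P[:2])
        L=np.array(L,np.float32); c,r=cv2.minEnclosingCircle(L); print(name,"ring",c,r,len(L)); cx,cy=c
    A=[]
    for rr in np.arange(.030,.037,.001):
        for a in range(0,360):
            X=[cx+rr*math.cos(math.radians(a)),cy+rr*math.sin(math.radians(a)),.1]
            u,v=pix("top",X); s=cv2.getRectSubPix(g.astype(np.float32),(1,1),(float(u),float(v)))[0,0]
            A.append((a,s))
    A=np.array(A); prof=np.array([A[A[:,0]==a,1].mean() for a in range(360)])
    lo=np.argsort(prof)[:1]; print(name,"darkest",lo,prof[lo]); a0=lo[0]
    w=np.arange(a0-16,a0+17); d=np.clip(prof.max()*.85-prof[w%360],0,None); print("centroid",(w*d).sum()/d.sum()); print(prof[::10].astype(int))
fit(.4442,.2935,"L"); fit(.436,.1231,"R")
E
```

```text
Traceback (most recent call last):
  File "h.py", line 7, in onz
    c,d=ray(n,u,v); return c+d*(z-c[2])/d[2]
        ~~~^^^^^^^
  File "h.py", line 4, in ray
    p=camera_params(n); R=p["R"];t=p["t"]
ValueError: time passes only in moves, steps and waits
```

Too many `camera_params` calls in one script, so I'll cache them.

```bash
cat > fixcp.py <<'E'
E
sed -i 's/^def ray/_c={}\ndef camp(n):\n    if n not in _c: _c[n]=camera_params(n)\n    return _c[n]\ndef ray/; s/p=camera_params(n)/p=camp(n)/' h.py; rm fixcp.py
cat > tab.py <<'E'
from h import *
import math
def fit(t,cx,cy,name,rect=True):
    g=t.astype(int).sum(2)
    for it in range(2):
        L=[]
        for v in range(200,245):
            for u in range(215,335):
                P=onz("top",u,v,.1); r=math.hypot(P[0]-cx,P[1]-cy)
                if r<.05 and g[v,u]>400: L.append(P[:2])
        L=np.array(L,np.float32); c,r=cv2.minEnclosingCircle(L); cx,cy=c
    print(name,"ring",c,r,len(L))
    prof=np.zeros(360)
    for a in range(360):
        for rr in np.arange(.030,.037,.001):
            u,v=pix("top",[cx+rr*math.cos(math.radians(a)),cy+rr*math.sin(math.radians(a)),.1])
            prof[a]+=cv2.getRectSubPix(g.astype(np.float32),(1,1),(float(u),float(v)))[0,0]/7
    a0=prof.argmin(); w=np.arange(a0-16,a0+17); d=np.clip(np.median(prof)*.8-prof[w%360],0,None)
    print(name,"tab",a0,(w*d).sum()/d.sum()); print(prof[::10].astype(int))
E
python3 - <<'E'
from tab import *
t=cv2.imread("pics/top0.png")
fit(t,.4442,.2935,"L"); fit(t,.436,.1231,"R")
E
```

```text
L ring (0.4439549744129181, 0.29345640540122986) 0.04226413741707802 345
L tab 58 57.92155773898692
[440 441 448 453 452 320 157 399 446 457 458 456 449 457 464 465 465 462
 461 459 450 452 449 446 440 440 420 345 354 438 438 439 441 440 440 441]
R ring (0.43511366844177246, 0.12325242906808853) 0.04230722784996033 333
R tab 328 327.7769581644187
[437 447 464 457 459 462 460 460 439 443 452 450 457 435 429 448 450 457
 458 455 458 458 463 455 453 452 431 366 352 356 365 427 315 153 432 455]
```

```bash
python3 -m handwheel '[[0.005,0,0,0,-0.14],[0.005,0,0,0,-0.28],[0.005,0,0,0,-0.42],[0.005,0,0,0,-0.56],[0.005,0,0,0,-0.7],[0.005,0,0,0,-0.84],[0.005,0,0,0,-0.98],[0.005,0,0,0,-1.12],[0.005,0,0,0,-1.26],[0.005,0,0,0,-1.4],[0.005,0,0,0,-1.54],[0.005,0,0,0,-1.68],[0.005,0,0,0,-1.82],[0.005,0,0,0,-1.96],[0.005,0,0,0,-2.1],[0.005,0,0,0,-2.24],[0.005,0,0,0,-2.38],[0.005,0,0,0,-2.52],[0.005,0,0,0,-2.616],[0.005,0,0,0,-2.616]]' 15
python3 -m handwheel '[[0.005,0,0,0,0],[0.005,0,0,0,0],[0.005,0,0,0,0],[0.005,0,0,0,0]]'
```

```text
time_s: 4.55
tool_pos: [0.4457, 0.301, 0.1114]
tool_rot: [179.9, 0.8, -121.8]
force: [5.2, 16.7, -11.5]
grip_width: 0.013
time_s: 4.95
tool_pos: [0.4457, 0.301, 0.1115]
tool_rot: [179.9, 0.8, -121.9]
force: [6.2, 17.6, -11.4]
grip_width: 0.0131
```

```bash
python3 - <<'E'
from h import *
print(get_obs())
t=read_camera("side"); cv2.imwrite("pics/s3.png",cv2.resize(t[80:240,160:380],None,fx=3.6,fy=3.6,interpolation=cv2.INTER_CUBIC))
t=read_camera("top"); cv2.imwrite("pics/t3.png",cv2.resize(t[135:248,160:320],None,fx=5,fy=5,interpolation=cv2.INTER_CUBIC))
E
```

```text
{'time_s': 4.95, 'qpos': array([-38.31624226,   9.11787122,   1.86504087, 107.68638899,
        -0.7633101 ,  62.45435414, 111.98642495]), 'joint_velocities': array([-0.03922593,  0.01909792,  0.05504668,  0.01686638, -0.01171432,
       -0.0343202 ,  0.02739627]), 'effort': array([ 6.25142902e+00, -4.16659570e+01,  6.50986522e+00, -2.49612093e+01,
        3.51437218e+00,  5.27678177e+00, -8.36240477e-03]), 'tool_pos': array([0.44573373, 0.30104382, 0.11145418]), 'tool_rot': array([ 179.92145277,    0.83606141, -121.88606185]), 'force': array([  6.23106827,  17.64373009, -11.42958037]), 'wrist_torque': array([ 3.96371321, -1.09282977,  0.02319248]), 'grip_width': 0.013100764236230083}
```

View pics/s3.png

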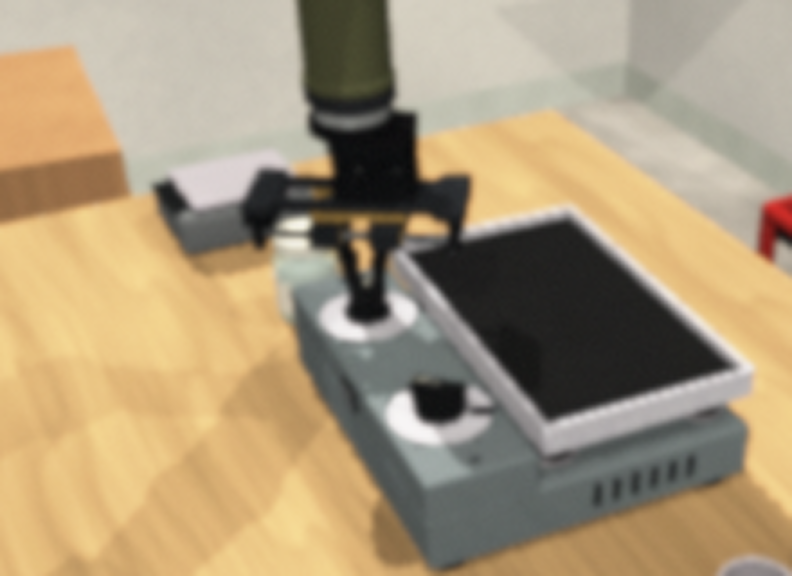

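View pics/t3.png

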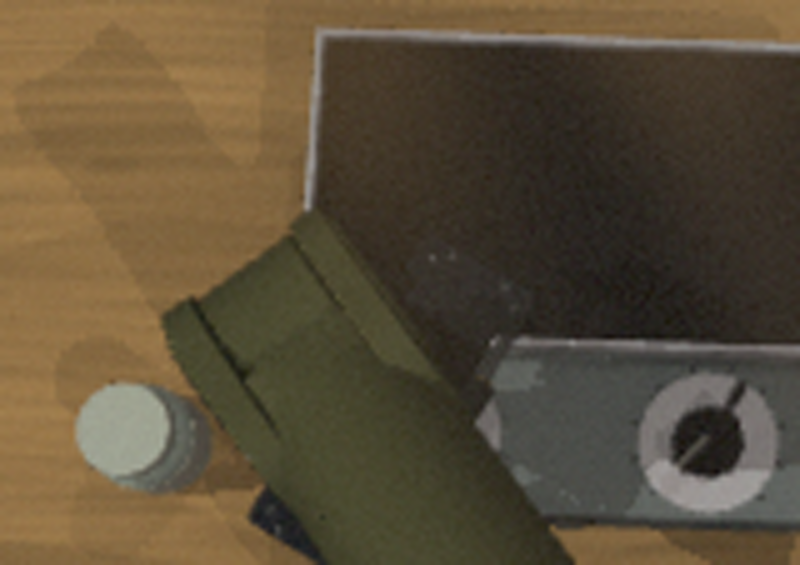

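```bash
python3 -m handwheel '[[0.03,0,0,0,0],[0.04,0,0,0,0],[0.04,0,0,0,0],[0.04,0,0,0,0],[0.04,0,0,0,0]]'; python3 -m handwheel '[[0.04,0,0,-0.04,0],[0.04,0,0,-0.08,0],[0.04,0,0,-0.1,0],[0.04,0,0,-0.1,0],[0.04,0,0,-0.1,0]]';  python3 - <<'E'
from h import *
print(shift([.4235,-.1225,.1]),shift([.4435,.2940,.1]),shift([.4235,-.1225,.2]))
E
```

```text
time_s: 5.55
tool_pos: [0.4448, 0.292, 0.1111]
tool_rot: [-180.0, -0.0, -122.2]
force: [0.2, -0.4, -0.2]
grip_width: 0.0384
time_s: 6.05
tool_pos: [0.4446, 0.2923, 0.211]
tool_rot: [-180.0, 0.0, -122.1]
force: [-0.4, -0.3, -1.0]
grip_width: 0.0401
[ 0.36251598 -0.20280272  0.11093229] [-0.00079181  0.00184254  0.11104518] [ 0.36247109 -0.20282725  0.0109323 ]
```

```bash
python3 -m handwheel '[[0.07,0.04,-0.02,0,0.14],[0.07,0.08,-0.045,0,0.28],[0.07,0.12,-0.065,0,0.42],[0.07,0.16,-0.09,0,0.56],[0.07,0.2,-0.11,0,0.7],[0.07,0.24,-0.13,0,0.84],[0.07,0.28,-0.155,0,0.98],[0.07,0.32,-0.18,0,1.12],[0.07,0.34,-0.19,0,1.26],[0.07,0.3625,-0.203,0,1.4],[0.07,0.3625,-0.203,0,1.54],[0.07,0.3625,-0.203,0,1.68],[0.07,0.3625,-0.203,0,1.82],[0.07,0.3625,-0.203,0,1.96],[0.07,0.3625,-0.203,0,2.1],[0.07,0.3625,-0.203,0,2.24],[0.07,0.3625,-0.203,0,2.38],[0.07,0.3625,-0.203,0,2.52],[0.07,0.3625,-0.203,0,2.585],[0.07,0.3625,-0.203,0,2.585]]'; python3 - <<'E'
from tab import *
t=read_camera("top"); cv2.imwrite("pics/top4.png",t)
cv2.imwrite("pics/t4.png",cv2.resize(t[110:270,210:480],None,fx=2.9,fy=2.9,interpolation=cv2.INTER_CUBIC))
fit(t,.4442,.2935,"L")
E
```

```text
time_s: 8.05
tool_pos: [0.4226, -0.1223, 0.2094]
tool_rot: [-179.8, -0.0, 89.8]
force: [-0.5, -0.2, 0.5]
grip_width: 0.0701
L ring (0.4439185857772827, 0.2934936583042145) 0.04228194057941437 331
L tab 59 56.95247426807859
[443 444 452 456 437 272 166 432 462 458 456 463 467 467 465 466 463 466
 465 457 453 454 453 442 385 339 338 345 381 433 442 439 439 440 441 442]
```

View pics/t4.png

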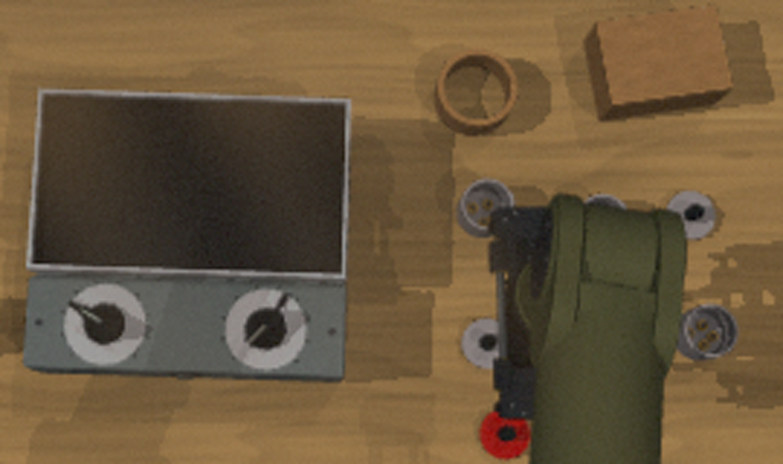

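```bash
python3 - <<'E'
from h import *
t=cv2.imread("pics/top4.png")
cv2.imwrite("pics/t4b.png",cv2.resize(t[200:245,220:275],None,fx=13,fy=13,interpolation=cv2.INTER_CUBIC))
b=cv2.imread("pics/top0.png")
def f(x,y,z): return onz("top",(x+.5)/2.9-.5+210,(y+.5)/2.9-.5+110,z).round(4)
print("tape",f(477,92,.048),"C1",f(488,208,.05), "carton",f(592,45,.07),f(606,108,.07),f(732,85,.07))
E
```

```text
tape [ 0.7066 -0.1196  0.048 ] C1 [ 0.5715 -0.1261  0.05  ] carton [ 0.7528 -0.2486  0.07  ] [ 0.6792 -0.2602  0.07  ] [ 0.7035 -0.4038  0.07  ]
```

View pics/t4b.png

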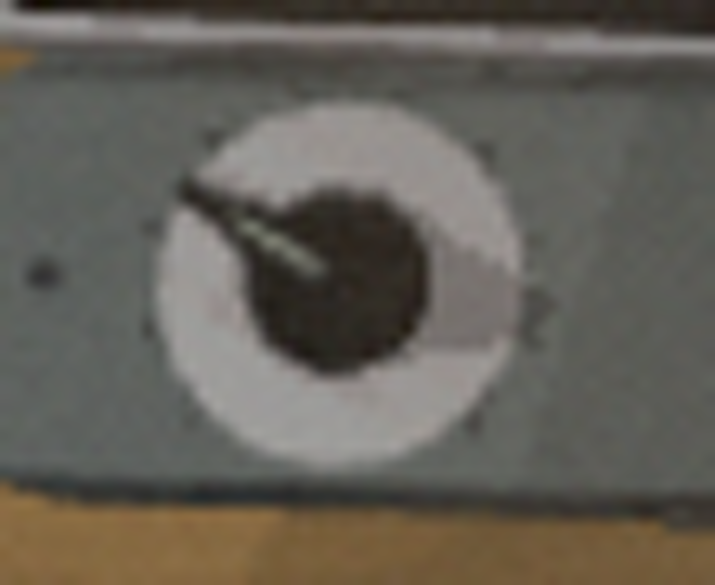

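```bash
python3 -m handwheel '[[0.087,-0.003,0.05,0,0],[0.087,-0.003,0.1,0,0],[0.087,-0.003,0.152,0,0],[0.087,-0.003,0.152,0.05,0],[0.087,-0.003,0.152,0.1,0],[0.087,-0.003,0.152,0.1,0],[0.087,-0.003,0.152,0.1,0],[0.087,-0.003,0.152,0.1,0]]' 8; python3 - <<'E'
from h import *
print(shift([.5755,-.1251,.018]))
t=read_camera("side"); cv2.imwrite("pics/s5.png",cv2.resize(t[170:370,240:460],None,fx=3,fy=3,interpolation=cv2.INTER_CUBIC))
E
```

```text
time_s: 8.9
tool_pos: [0.5773, -0.1265, 0.1139]
tool_rot: [179.8, 0.0, 89.8]
force: [0.1, 0.5, 0.6]
grip_width: 0.0866
[ 0.00143511 -0.00217274  0.09588502]
```

View pics/s5.png

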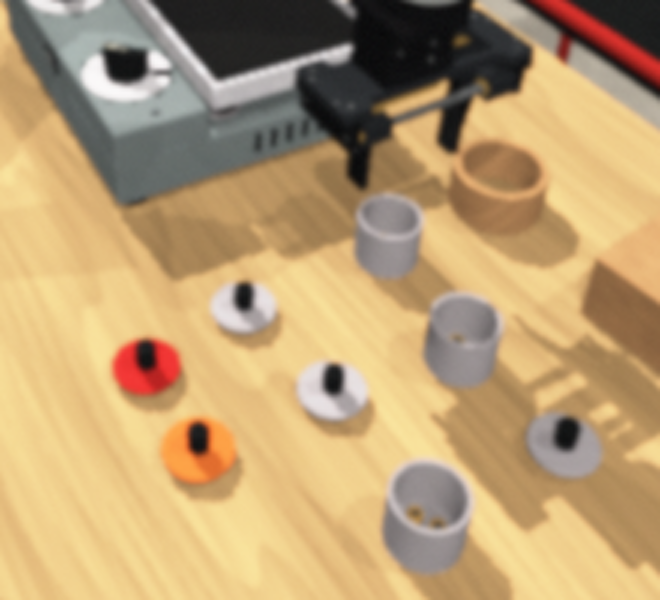

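```bash
python3 -m handwheel '[[0.087,0.0015,-0.002,0.04,0],[0.087,0.0015,-0.002,0.07,0],[0.087,0.0015,-0.002,0.096,0],[0.087,0.0015,-0.002,0.096,0],[0.087,0.0015,-0.002,0.096,0],[0.07,0.0015,-0.002,0.096,0],[0.055,0.0015,-0.002,0.096,0],[0.055,0.0015,-0.002,0.096,0],[0.055,0.0015,-0.002,0.096,0],[0.055,0.0015,-0.002,0.096,0],[0.055,0.0015,-0.002,0.096,0],[0.055,0.0015,-0.002,0.096,0]]' 8
```

```text
time_s: 10.15
tool_pos: [0.5748, -0.1245, 0.0159]
tool_rot: [179.9, 0.0, 89.8]
force: [1.9, 0.2, 4.4]
grip_width: 0.0608
```

```bash
python3 -m handwheel '[[0.087,0,0,0,0],[0.087,0,0,0,0],[0.087,0,0,0,0],[0.087,0,0,0,0.14],[0.087,0,0,0,0.28],[0.087,0,0,0,0.42],[0.087,0,0,0,0.56],[0.087,0,0,0,0.7],[0.087,0,0,0,0.84],[0.087,0,0,0,0.98],[0.087,0,0,0,1.12],[0.087,0,0,0,1.26],[0.087,0,0,0,1.4],[0.087,0,0,0,1.568],[0.087,0,0,0,1.568],[0.087,0,0,0,1.568],[0.087,0,0,0,1.568]]' 8;python3 -m handwheel '[[0.07,0,0,0,0],[0.055,0,0,0,0],[0.055,0,0,0,0],[0.055,0,0,0,0],[0.055,0,0,0,0],[0.055,0,0,0,0],[0.055,0,0,0,0]]' 8
```

```text
time_s: 11.85
tool_pos: [0.5735, -0.1244, 0.0149]
tool_rot: [-180.0, 0.0, 0.1]
force: [-0.9, -0.9, 0.0]
grip_width: 0.0873
time_s: 12.55
tool_pos: [0.5738, -0.1239, 0.0151]
tool_rot: [-180.0, -0.0, -0.0]
force: [-0.4, 1.9, 0.5]
grip_width: 0.0589
```

```bash
python3 -m handwheel '[[0.087,0,0,0,0],[0.087,0,0,0,0],[0.087,0,0,0,0],[0.087,0,0,-0.05,0],[0.087,0,0,-0.09,0],[0.06,-0.05,0,-0.1,0],[0.05,-0.1,-0.002,-0.1,0],[0.045,-0.15,-0.002,-0.1,0],[0.045,-0.15,-0.002,-0.06,0],[0.045,-0.15,-0.002,-0.06,0],[0.045,-0.15,-0.002,-0.06,0]]' 8;  python3 - <<'E'
from h import *
print(shift([.4233,-.1218,.0155]))
t=read_camera("side"); cv2.imwrite("pics/s6.png",cv2.resize(t[170:370,240:460],None,fx=3,fy=3,interpolation=cv2.INTER_CUBIC))
E
```

```text
time_s: 13.65
tool_pos: [0.4235, -0.1225, 0.0751]
tool_rot: [180.0, 0.1, -0.1]
force: [1.3, -0.2, 0.1]
grip_width: 0.0486
[-0.00013862 -0.00075982  0.05958362]
```

View pics/s6.png

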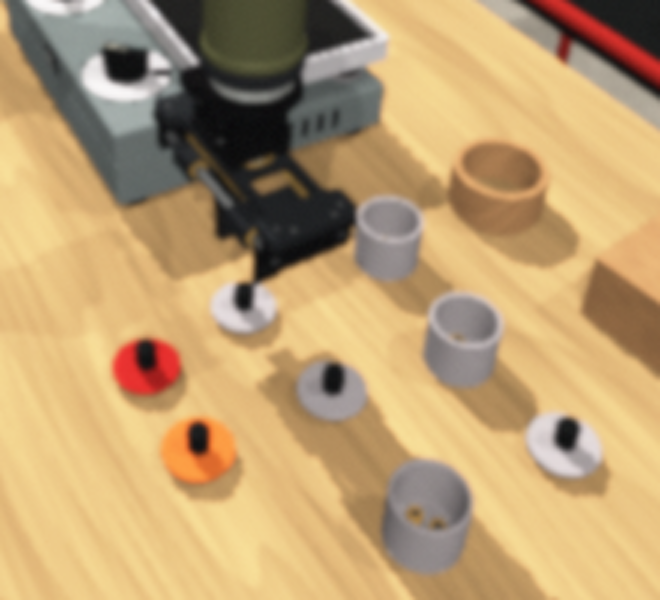

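```bash
python3 -m handwheel '[[0.045,0,-0.0008,0.03,0],[0.045,0,-0.0008,0.0596,0],[0.045,0,-0.0008,0.0596,0],[0.045,0,-0.0008,0.0596,0],[0.03,0,-0.0008,0.0596,0],[0.01,0,-0.0008,0.0596,0],[0.01,0,-0.0008,0.0596,0],[0.01,0,-0.0008,0.0596,0],[0.01,0,-0.0008,0.0596,0],[0.01,0,-0.0008,0.0596,0]]' 8
python3 -m handwheel '[[0.03,0,0,0,0],[0.04,0,0,0,0],[0.04,0,0,0,0],[0.04,0,0,0,-0.14],[0.04,0,0,0,-0.28],[0.04,0,0,0,-0.42],[0.04,0,0,0,-0.56],[0.04,0,0,0,-0.7],[0.04,0,0,0,-0.84],[0.04,0,0,0,-0.98],[0.04,0,0,0,-1.12],[0.04,0,0,0,-1.26],[0.04,0,0,0,-1.4],[0.04,0,0,0,-1.57],[0.04,0,0,0,-1.57],[0.04,0,0,0,-1.57],[0.04,0,0,0,-1.57]]' 8;python3 -m handwheel '[[0.03,0,0,0,0],[0.01,0,0,0,0],[0.01,0,0,0,0],[0.01,0,0,0,0],[0.01,0,0,0,0],[0.01,0,0,0,0],[0.01,0,0,0,0]]' 12
```

```text
time_s: 14.7
tool_pos: [0.4238, -0.1214, 0.0157]
tool_rot: [-180.0, -0.0, -0.1]
force: [0.1, 0.5, 1.1]
grip_width: 0.0175
time_s: 16.4
tool_pos: [0.4237, -0.1216, 0.0154]
tool_rot: [180.0, -0.0, 89.7]
force: [-0.2, 0.1, 0.0]
grip_width: 0.0403
time_s: 17.1
tool_pos: [0.4238, -0.1215, 0.0155]
tool_rot: [180.0, -0.0, 89.9]
force: [0.8, -0.2, 0.2]
grip_width: 0.0174
```

```bash
python3 -m handwheel '[[0.01,0,0,0,0],[0.01,0,0,-0.03,0],[0.01,0,0,-0.07,0],[0.01,0,0,-0.09,0],[0.01,0,0.03,-0.09,0],[0.01,-0.001,0.07,-0.09,0],[0.01,-0.0025,0.11,-0.09,0],[0.01,-0.0025,0.14,-0.09,0],[0.01,-0.0025,0.151,-0.09,0],[0.01,-0.0025,0.151,-0.08,0],[0.01,-0.0025,0.151,-0.06,0],[0.01,-0.0025,0.151,-0.06,0],[0.01,-0.0025,0.151,-0.06,0],[0.01,-0.0025,0.151,-0.06,0]]' 20; python3 - <<'E'
from h import *
print(shift([.5748,-.1239,.057]))
t=read_camera("side"); cv2.imwrite("pics/s7.png",cv2.resize(t[170:370,240:460],None,fx=3,fy=3,interpolation=cv2.INTER_CUBIC))
E
```

```text
time_s: 18.5
tool_pos: [0.5744, -0.1246, 0.0763]
tool_rot: [179.9, -0.0, 89.9]
force: [0.8, -0.5, -0.2]
grip_width: 0.0174
[0.00064571 0.00035886 0.01928352]
```

View pics/s7.png

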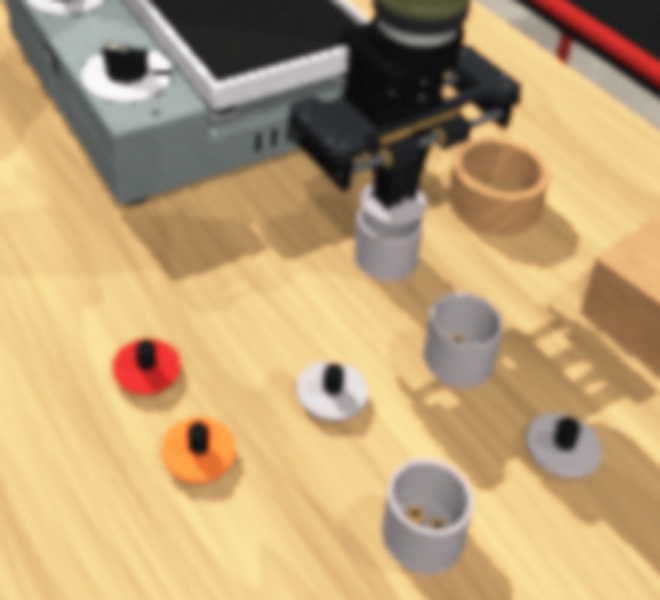

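```bash
python3 -m handwheel '[[0.01,0.0006,0.0004,0.004,0],[0.01,0.0006,0.0004,0.008,0],[0.01,0.0006,0.0004,0.011,0],[0.01,0.0006,0.0004,0.014,0],[0.01,0.0006,0.0004,0.017,0],[0.01,0.0006,0.0004,0.019,0],[0.01,0.0006,0.0004,0.019,0],[0.01,0.0006,0.0004,0.019,0]]'
```

```text
time_s: 19.35
tool_pos: [0.5751, -0.1237, 0.0575]
tool_rot: [-180.0, -0.0, 89.9]
force: [-3.9, 0.4, 7.3]
grip_width: 0.0174
```

```bash
python3 -m handwheel '[[0.03,0,0,0,0],[0.04,0,0,0,0],[0.045,0,0,0,0],[0.087,0,0,-0.03,0],[0.087,0,0,-0.06,0],[0.087,0,0,-0.06,0],[0.087,0,0,-0.06,0]]'; python3 - <<'E'
from h import *
print(shift([.5745,-.1239,.021]))
t=read_camera("side"); cv2.imwrite("pics/s8.png",cv2.resize(t[200:300,330:440],None,fx=6,fy=6,interpolation=cv2.INTER_CUBIC))
E
```

```text
time_s: 20.05
tool_pos: [0.5755, -0.1237, 0.1168]
tool_rot: [179.9, -0.0, 89.9]
force: [0.2, 0.5, -0.5]
grip_width: 0.0655
[-0.00027276 -0.00112702  0.09583359]
```

View pics/s8.png

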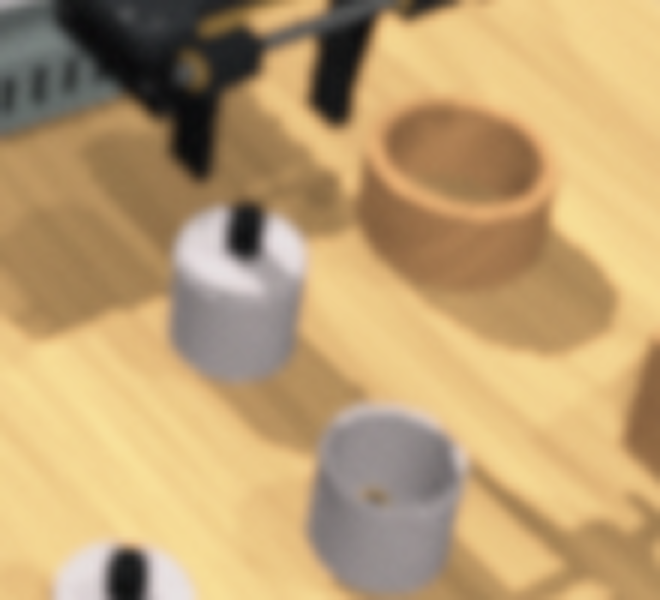

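```bash
python3 -m handwheel '[[0.087,0,-0.001,0.03,0],[0.087,0,-0.001,0.06,0],[0.087,0,-0.001,0.0958,0],[0.087,0,-0.001,0.0958,0],[0.087,0,-0.001,0.0958,0],[0.07,0,-0.001,0.0958,0],[0.055,0,-0.001,0.0958,0],[0.055,0,-0.001,0.0958,0],[0.055,0,-0.001,0.0958,0],[0.055,0,-0.001,0.0958,0],[0.055,0,-0.001,0.0958,0],[0.055,0,-0.001,0.0958,0]]' 25
python3 -m handwheel '[[0.05,0,0,-0.02,0],[0.05,0,0,-0.05,0],[0.05,0,0,-0.08,0],[0.05,0,0,-0.11,0],[0.05,0,0,-0.14,0],[0.05,0,0,-0.17,0],[0.05,0,0,-0.19,0],[0.05,0,0,-0.19,0],[0.05,0,0,-0.19,0]]' 25
python3 - <<'E'
from h import *
print(shift([.596,.300,.21]))
E
```

```text
time_s: 21.3
tool_pos: [0.5746, -0.1237, 0.0215]
tool_rot: [179.9, -0.0, 89.9]
force: [-1.9, 1.0, 6.4]
grip_width: 0.0602
time_s: 22.2
tool_pos: [0.5734, -0.1235, 0.2093]
tool_rot: [-179.9, -0.0, 89.9]
force: [-0.2, 1.2, -3.7]
grip_width: 0.0602
[ 0.42354308  0.02175048 -0.00054921]
```

```bash
python3 -m handwheel '[[0.05,0.02,0.001,0,0],[0.05,0.05,0.002,0,0],[0.05,0.085,0.004,0,0],[0.05,0.12,0.006,0,0],[0.05,0.155,0.008,0,0],[0.05,0.19,0.01,0,0],[0.05,0.225,0.012,0,0],[0.05,0.26,0.014,0,0],[0.05,0.295,0.016,0,0],[0.05,0.33,0.018,0,0],[0.05,0.365,0.02,0,0],[0.05,0.395,0.021,0,0],[0.05,0.415,0.0215,0,0],[0.05,0.4235,0.0218,0,0],[0.05,0.4235,0.0218,0,0],[0.05,0.4235,0.0218,0,0],[0.05,0.4235,0.0218,0.03,0],[0.05,0.4235,0.0218,0.055,0],[0.05,0.4235,0.0218,0.055,0],[0.05,0.4235,0.0218,0.055,0]]' 25
python3 - <<'E'
from h import *
print(shift([.596,.300,.132]))
t=read_camera("side"); cv2.imwrite("pics/s9.png",cv2.resize(t[60:240,180:400],None,fx=3.6,fy=3.3,interpolation=cv2.INTER_CUBIC))
E
```

```text
time_s: 24.2
tool_pos: [0.5972, 0.298, 0.1562]
tool_rot: [180.0, 0.0, 89.8]
force: [0.5, -0.8, -2.7]
grip_width: 0.0605
[ 0.00203744 -0.0011928   0.02417505]
```

View pics/s9.png

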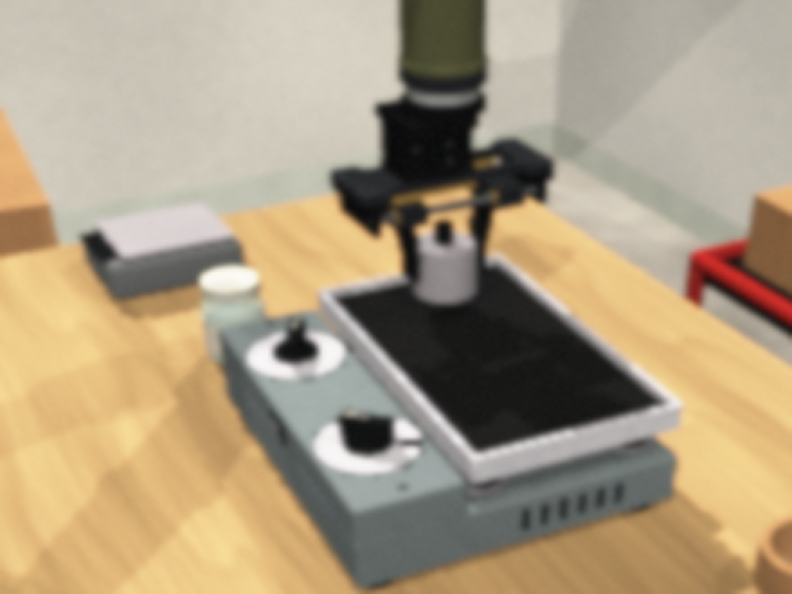

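Lid level, canister over the deck. I'll lower it until it touches.

```bash
python3 -m handwheel '[[0.05,0,0,0.008,0],[0.05,0,0,0.015,0],[0.05,0,0,0.02,0],[0.05,0,0,0.023,0],[0.05,0,0,0.0245,0],[0.05,0,0,0.0245,0],[0.05,0,0,0.0245,0]]' 25
```

```text
time_s: 24.95
tool_pos: [0.5968, 0.2998, 0.1316]
tool_rot: [180.0, -0.0, 89.9]
force: [-0.2, 0.0, 0.4]
grip_width: 0.0603
```

```bash
python3 -m handwheel '[[0.06,0,0,0.0003,0],[0.07,0,0,0.0003,0],[0.087,0,0,0.0003,0],[0.087,0,0,0,0],[0.087,0,0,0,0],[0.087,0,0,-0.04,0],[0.087,0,0,-0.08,0],[0.087,0,0,-0.11,0],[0.087,0,0,-0.11,0]]' 8
python3 -m handwheel '[[0.087,-0.05,0,0,0],[0.087,-0.1,-0.005,0,0],[0.087,-0.15,-0.01,0,0],[0.087,-0.2,-0.015,0,0],[0.087,-0.25,-0.02,0,0],[0.087,-0.3,-0.025,0,0],[0.087,-0.33,-0.03,0,0],[0.087,-0.33,-0.03,0,0],[0.087,-0.33,-0.03,0,0]]' 8
python3 - <<'E'
from h import *
t=read_camera("side"); cv2.imwrite("pics/s10.png",t)
t=read_camera("top"); cv2.imwrite("pics/t10.png",cv2.resize(t[110:270,210:480],None,fx=2.9,fy=2.9,interpolation=cv2.INTER_CUBIC))
E
```

```text
time_s: 25.85
tool_pos: [0.5994, 0.3007, 0.2472]
tool_rot: [179.5, -0.3, 89.9]
force: [0.6, -0.0, -0.1]
grip_width: 0.0868
time_s: 26.75
tool_pos: [0.5658, -0.0306, 0.2408]
tool_rot: [-180.0, -0.1, 89.8]
force: [0.4, 0.2, 0.2]
grip_width: 0.0871
```

View pics/s10.png

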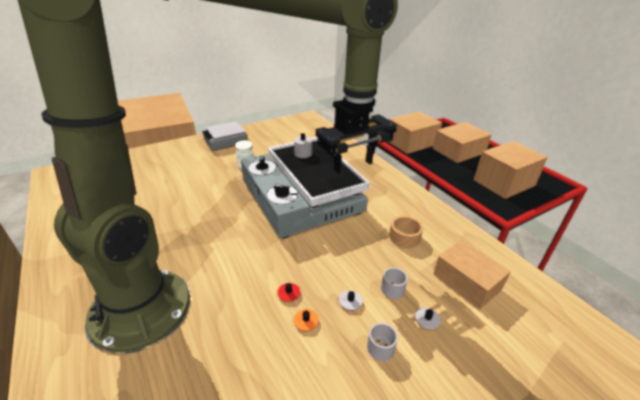

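View pics/t10.png

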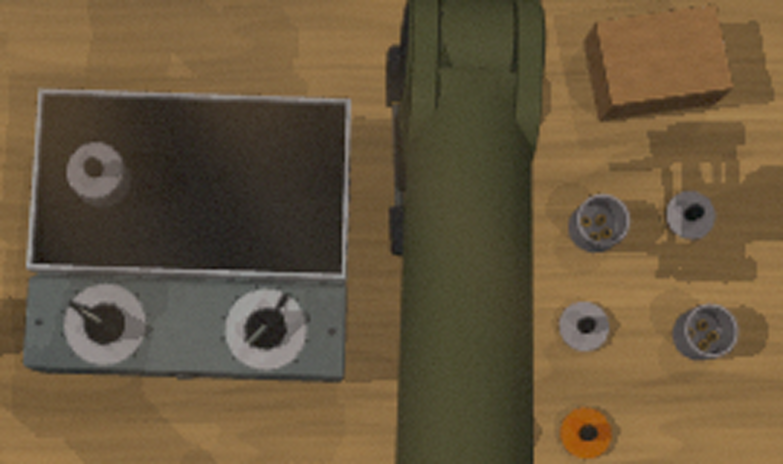

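```bash
python3 -m handwheel '[[0.087,-0.05,-0.002,0,0],[0.087,-0.1,-0.004,0,0],[0.087,-0.15,-0.006,0,0],[0.087,-0.2,-0.009,0,0],[0.087,-0.222,-0.0112,0.03,0],[0.087,-0.222,-0.0112,0.08,0],[0.087,-0.222,-0.0112,0.13,0],[0.087,-0.222,-0.0112,0.13,0],[0.087,-0.222,-0.0112,0.13,0],[0.087,-0.222,-0.0112,0.13,0]]' 8
python3 - <<'E'
from h import *
print(shift([.5546,-.2525,.016]))
t=read_camera("side"); cv2.imwrite("pics/s11.png",cv2.resize(t[170:370,240:460],None,fx=3,fy=3,interpolation=cv2.INTER_CUBIC))
E
```

```text
time_s: 27.85
tool_pos: [0.5567, -0.2522, 0.114]
tool_rot: [179.8, 0.1, 90.0]
force: [0.2, -0.4, 0.1]
grip_width: 0.0869
[-0.00012143 -0.00254585  0.09803039]
```

View pics/s11.png

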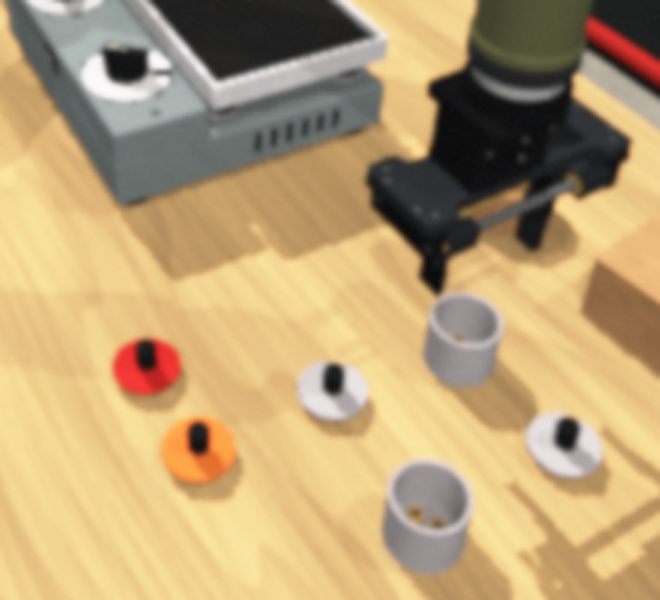

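```bash
python3 -m handwheel '[[0.087,0,-0.002,0.04,0],[0.087,0,-0.0022,0.07,0],[0.087,0,-0.0022,0.098,0],[0.087,0,-0.0022,0.098,0],[0.087,0,-0.0022,0.098,0],[0.07,0,-0.0022,0.098,0],[0.055,0,-0.0022,0.098,0],[0.055,0,-0.0022,0.098,0],[0.055,0,-0.0022,0.098,0],[0.055,0,-0.0022,0.098,0],[0.055,0,-0.0022,0.098,0],[0.055,0,-0.0022,0.098,0]]' 8
python3 -m handwheel '[[0.087,0,0,0,0],[0.087,0,0,0,0],[0.087,0,0,0,0],[0.087,0,0,0,0.14],[0.087,0,0,0,0.28],[0.087,0,0,0,0.42],[0.087,0,0,0,0.56],[0.087,0,0,0,0.7],[0.087,0,0,0,0.84],[0.087,0,0,0,0.98],[0.087,0,0,0,1.12],[0.087,0,0,0,1.26],[0.087,0,0,0,1.4],[0.087,0,0,0,1.57],[0.087,0,0,0,1.57],[0.087,0,0,0,1.57],[0.087,0,0,0,1.57]]' 8;python3 -m handwheel '[[0.07,0,0,0,0],[0.055,0,0,0,0],[0.055,0,0,0,0],[0.055,0,0,0,0],[0.055,0,0,0,0],[0.055,0,0,0,0],[0.055,0,0,0,0]]' 8
```

```text
time_s: 29.1
tool_pos: [0.5538, -0.2524, 0.0143]
tool_rot: [179.8, 0.0, 89.9]
force: [2.7, 0.0, 5.8]
grip_width: 0.0606
time_s: 30.8
tool_pos: [0.5519, -0.2521, 0.0129]
tool_rot: [-180.0, 0.0, 0.1]
force: [-0.5, -0.6, 0.1]
grip_width: 0.0871
time_s: 31.5
tool_pos: [0.5522, -0.2515, 0.0132]
tool_rot: [-179.9, 0.0, -0.0]
force: [-0.9, 1.7, 2.0]
grip_width: 0.0592
```

```bash
python3 -m handwheel '[[0.087,0,0,0,0],[0.087,0,0,0,0],[0.087,0,0,0,0],[0.087,0,0,-0.05,0],[0.087,0,0,-0.09,0],[0.06,-0.05,-0.008,-0.1,0],[0.05,-0.09,-0.014,-0.1,0],[0.045,-0.1115,-0.0174,-0.1,0],[0.045,-0.1115,-0.0174,-0.06,0],[0.045,-0.1115,-0.0174,-0.06,0],[0.045,-0.1115,-0.0174,-0.06,0]]' 8;  python3 - <<'E'
from h import *
print(shift([.4407,-.2341,.0155]))
E
```

```text
time_s: 32.6
tool_pos: [0.4403, -0.2351, 0.0732]
tool_rot: [180.0, 0.1, -0.1]
force: [0.4, 0.2, -0.2]
grip_width: 0.0487
[ 0.00046255 -0.00103608  0.05770749]
```

```bash
python3 -m handwheel '[[0.045,0,-0.001,0.03,0],[0.045,0,-0.001,0.0575,0],[0.045,0,-0.001,0.0575,0],[0.045,0,-0.001,0.0575,0],[0.03,0,-0.001,0.0575,0],[0.01,0,-0.001,0.0575,0],[0.01,0,-0.001,0.0575,0],[0.01,0,-0.001,0.0575,0],[0.01,0,-0.001,0.0575,0],[0.01,0,-0.001,0.0575,0]]' 8
python3 -m handwheel '[[0.03,0,0,0,0],[0.04,0,0,0,0],[0.04,0,0,0,0],[0.04,0,0,0,-0.14],[0.04,0,0,0,-0.28],[0.04,0,0,0,-0.42],[0.04,0,0,0,-0.56],[0.04,0,0,0,-0.7],[0.04,0,0,0,-0.84],[0.04,0,0,0,-0.98],[0.04,0,0,0,-1.12],[0.04,0,0,0,-1.26],[0.04,0,0,0,-1.4],[0.04,0,0,0,-1.57],[0.04,0,0,0,-1.57],[0.04,0,0,0,-1.57],[0.04,0,0,0,-1.57]]' 8;python3 -m handwheel '[[0.03,0,0,0,0],[0.01,0,0,0,0],[0.01,0,0,0,0],[0.01,0,0,0,0],[0.01,0,0,0,0],[0.01,0,0,0,0],[0.01,0,0,0,0]]' 12
```

```text
time_s: 33.6
tool_pos: [0.4411, -0.2334, 0.016]
tool_rot: [-180.0, -0.0, -0.1]
force: [-1.1, 1.7, 4.0]
grip_width: 0.0177
time_s: 35.3
tool_pos: [0.4407, -0.2337, 0.0156]
tool_rot: [-180.0, 0.0, 89.7]
force: [0.7, -1.1, 0.1]
grip_width: 0.0399
time_s: 36.0
tool_pos: [0.4408, -0.2336, 0.0157]
tool_rot: [180.0, -0.0, 89.9]
force: [0.0, 0.1, 0.0]
grip_width: 0.0173
```

```bash
python3 -m handwheel '[[0.01,0,0,0,0],[0.01,0,0,-0.03,0],[0.01,0,0,-0.07,0],[0.01,0,0,-0.09,0],[0.01,-0.005,0.03,-0.09,0],[0.01,-0.01,0.06,-0.09,0],[0.01,-0.015,0.09,-0.09,0],[0.01,-0.018,0.11,-0.09,0],[0.01,-0.018,0.113,-0.09,0],[0.01,-0.018,0.113,-0.08,0],[0.01,-0.018,0.113,-0.06,0],[0.01,-0.018,0.113,-0.06,0],[0.01,-0.018,0.113,-0.06,0],[0.01,-0.018,0.113,-0.06,0]]' 20; python3 - <<'E'
from h import *
print(shift([.5538,-.2517,.0577]))
t=read_camera("side"); cv2.imwrite("pics/s12.png",cv2.resize(t[170:370,240:460],None,fx=3,fy=3,interpolation=cv2.INTER_CUBIC))
E
```

```text
time_s: 37.4
tool_pos: [0.5536, -0.2521, 0.0764]
tool_rot: [179.9, -0.0, 89.9]
force: [-0.7, -0.5, -0.3]
grip_width: 0.0169
[0.00043153 0.00022025 0.01874339]
```

View pics/s12.png

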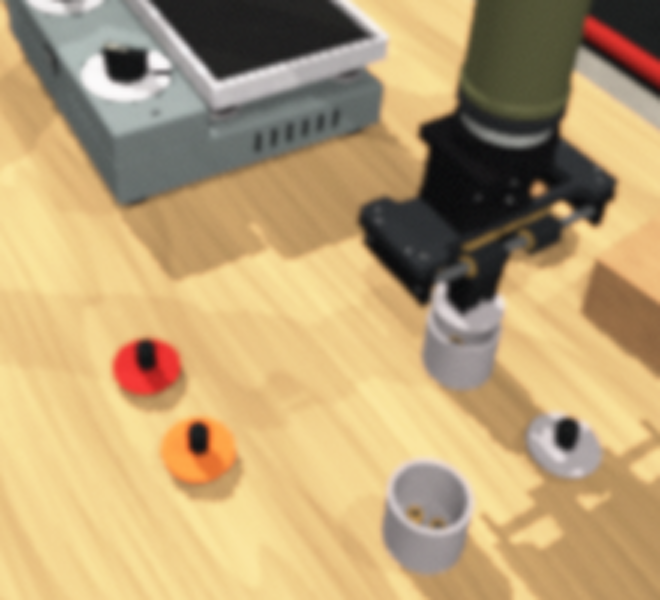

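```bash
python3 -m handwheel '[[0.01,0.0004,0.0002,0.004,0],[0.01,0.0004,0.0002,0.008,0],[0.01,0.0004,0.0002,0.011,0],[0.01,0.0004,0.0002,0.014,0],[0.01,0.0004,0.0002,0.017,0],[0.01,0.0004,0.0002,0.019,0],[0.01,0.0004,0.0002,0.019,0],[0.01,0.0004,0.0002,0.019,0]]'
```

```text
time_s: 38.25
tool_pos: [0.5539, -0.2515, 0.0577]
tool_rot: [-180.0, -0.0, 89.9]
force: [-3.0, 1.5, 7.3]
grip_width: 0.0176
```

```bash
python3 -m handwheel '[[0.03,0,0,0,0],[0.04,0,0,0,0],[0.045,0,0,0,0],[0.087,0,0,-0.03,0],[0.087,0,0,-0.06,0],[0.087,0,0,-0.06,0],[0.087,0,0,-0.06,0]]'; python3 - <<'E'
from h import *
print(shift([.5538,-.2515,.021]))
t=read_camera("side"); cv2.imwrite("pics/s13.png",cv2.resize(t[240:340,350:460],None,fx=6,fy=6,interpolation=cv2.INTER_CUBIC))
E
```

```text
time_s: 38.95
tool_pos: [0.5543, -0.2515, 0.117]
tool_rot: [179.9, 0.0, 89.9]
force: [0.0, 0.4, -0.8]
grip_width: 0.0654
[ 8.73524362e-06 -6.00306170e-04  9.60022254e-02]
```

View pics/s13.png

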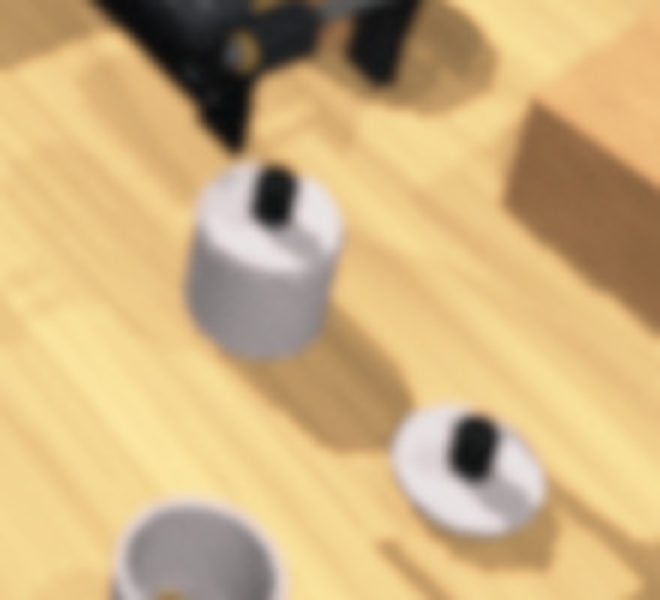

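The lid is seated level. Grip the canister and lift.

```bash
python3 -m handwheel '[[0.087,0,-0.0005,0.03,0],[0.087,0,-0.0005,0.06,0],[0.087,0,-0.0005,0.096,0],[0.087,0,-0.0005,0.096,0],[0.087,0,-0.0005,0.096,0],[0.07,0,-0.0005,0.096,0],[0.055,0,-0.0005,0.096,0],[0.055,0,-0.0005,0.096,0],[0.055,0,-0.0005,0.096,0],[0.055,0,-0.0005,0.096,0],[0.055,0,-0.0005,0.096,0],[0.055,0,-0.0005,0.096,0]]' 25
python3 -m handwheel '[[0.05,0,0,-0.02,0],[0.05,0,0,-0.05,0],[0.05,0,0,-0.08,0],[0.05,0,0,-0.11,0],[0.05,0,0,-0.14,0],[0.05,0,0,-0.17,0],[0.05,0,0,-0.2,0],[0.05,0,0,-0.2,0],[0.05,0,0,-0.2,0]]' 25
python3 - <<'E'
from h import *
print(shift([.591,.2005,.21]))
E
```

```text
time_s: 40.2
tool_pos: [0.554, -0.2516, 0.0214]
tool_rot: [179.9, -0.0, 89.9]
force: [0.1, 1.2, 4.7]
grip_width: 0.0598
time_s: 41.1
tool_pos: [0.5529, -0.2512, 0.2197]
tool_rot: [-179.9, -0.0, 89.9]
force: [-0.1, 0.8, -3.7]
grip_width: 0.0604
[0.45176997 0.03715196 0.0099017 ]
```

```bash
python3 -m handwheel '[[0.05,0.02,0.002,0,0],[0.05,0.05,0.005,0,0],[0.05,0.085,0.008,0,0],[0.05,0.12,0.011,0,0],[0.05,0.155,0.014,0,0],[0.05,0.19,0.017,0,0],[0.05,0.225,0.02,0,0],[0.05,0.26,0.023,0,0],[0.05,0.295,0.026,0,0],[0.05,0.33,0.029,0,0],[0.05,0.365,0.032,0,0],[0.05,0.4,0.034,0,0],[0.05,0.43,0.036,0,0],[0.05,0.4518,0.037,0,0],[0.05,0.4518,0.037,0,0],[0.05,0.4518,0.037,0.02,0],[0.05,0.4518,0.037,0.05,0],[0.05,0.4518,0.037,0.065,0],[0.05,0.4518,0.037,0.065,0],[0.05,0.4518,0.037,0.065,0]]' 25
python3 - <<'E'
from h import *
print(shift([.591,.2005,.1316]))
E
```

```text
time_s: 43.1
tool_pos: [0.5915, 0.1995, 0.1559]
tool_rot: [-180.0, 0.0, 89.8]
force: [0.9, -0.2, -3.6]
grip_width: 0.0605
[ 0.00097498 -0.00053979  0.02429303]
```

```bash
python3 -m handwheel '[[0.05,0,0,0.008,0],[0.05,0,0,0.015,0],[0.05,0,0,0.02,0],[0.05,0,0,0.023,0],[0.05,0,0,0.0245,0],[0.05,0,0,0.0245,0],[0.05,0,0,0.0245,0]]' 25
```

```text
time_s: 43.8
tool_pos: [0.5914, 0.2003, 0.1316]
tool_rot: [180.0, -0.0, 89.9]
force: [-1.7, -0.8, 0.2]
grip_width: 0.0603
```

```bash
python3 -m handwheel '[[0.06,0,0,0.0003,0],[0.07,0,0,0.0003,0],[0.087,0,0,0.0003,0],[0.087,0,0,0,0],[0.087,0,0,0,0],[0.087,0,0,-0.04,0],[0.087,0,0,-0.08,0],[0.087,0,0,-0.11,0],[0.087,0,0,-0.11,0]]' 8
python3 -m handwheel '[[0.087,-0.05,-0.01,0,0],[0.087,-0.1,-0.02,0,0],[0.087,-0.15,-0.03,0,0],[0.087,-0.2,-0.04,0,0],[0.087,-0.22,-0.05,0,0],[0.087,-0.22,-0.05,0,0],[0.087,-0.22,-0.05,0,0]]' 8
python3 - <<'E'
from h import *
t=read_camera("side"); cv2.imwrite("pics/s14.png",t)
t=read_camera("top"); cv2.imwrite("pics/t14.png",cv2.resize(t[110:270,210:480],None,fx=2.9,fy=2.9,interpolation=cv2.INTER_CUBIC))
E
```

```text
time_s: 44.7
tool_pos: [0.5941, 0.2008, 0.2467]
tool_rot: [179.5, -0.2, 89.9]
force: [-0.2, -0.3, -0.1]
grip_width: 0.087
time_s: 45.4
tool_pos: [0.5407, -0.0196, 0.2409]
tool_rot: [180.0, -0.1, 89.8]
force: [0.7, 1.0, -0.5]
grip_width: 0.0869
```

View pics/s14.png

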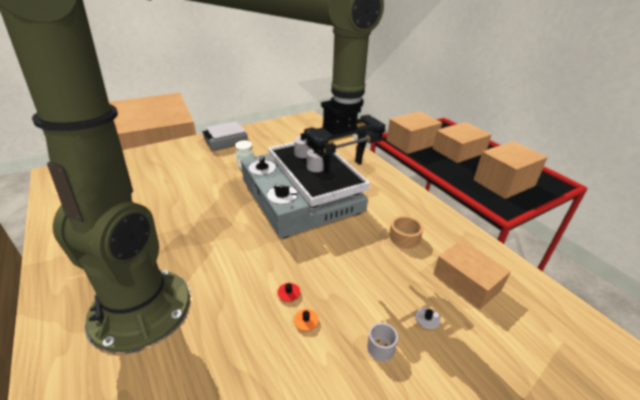

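View pics/t14.png

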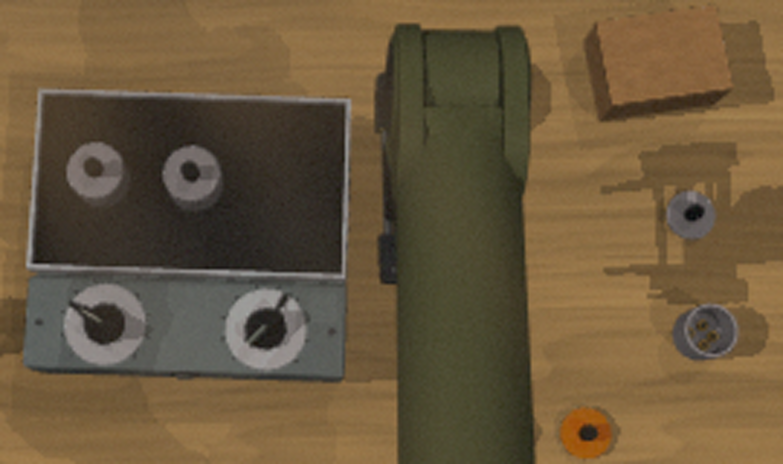

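```bash
python3 -m handwheel '[[0.087,-0.045,-0.015,0,0],[0.087,-0.09,-0.03,0,0],[0.087,-0.135,-0.045,0,0],[0.087,-0.18,-0.06,0,0],[0.087,-0.225,-0.075,0,0],[0.087,-0.27,-0.09,0,0],[0.087,-0.31,-0.1,0,0],[0.087,-0.345,-0.1125,0.02,0],[0.087,-0.345,-0.1125,0.07,0],[0.087,-0.345,-0.1125,0.12,0],[0.087,-0.345,-0.1125,0.12,0],[0.087,-0.345,-0.1125,0.12,0],[0.087,-0.345,-0.1125,0.12,0]]' 8
python3 - <<'E'
from h import *
print(shift([.4283,-.3648,.016]))
t=read_camera("side"); cv2.imwrite("pics/s15.png",cv2.resize(t[170:370,240:460],None,fx=3,fy=3,interpolation=cv2.INTER_CUBIC))
E
```

```text
time_s: 46.8
tool_pos: [0.4298, -0.3651, 0.1236]
tool_rot: [179.8, 0.1, 90.0]
force: [-0.1, -0.4, 0.8]
grip_width: 0.087
[ 0.00053597 -0.00182708  0.10762308]
```

View pics/s15.png

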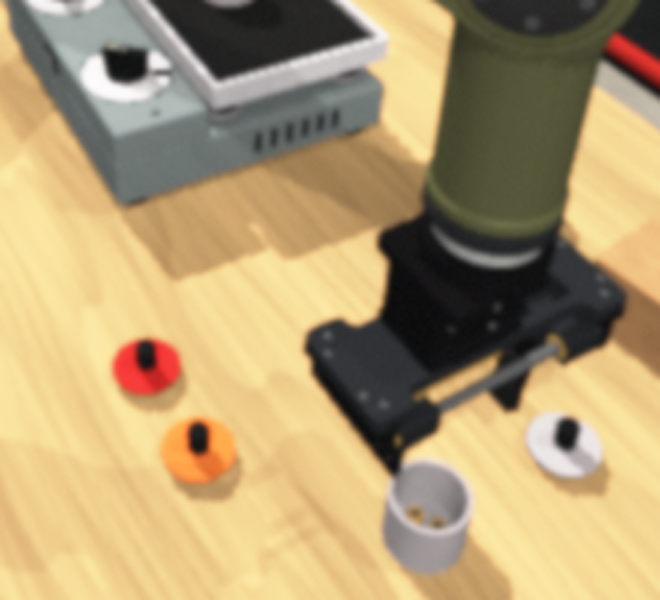

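```bash
python3 -m handwheel '[[0.087,0.0005,-0.0018,0.04,0],[0.087,0.0005,-0.0018,0.07,0],[0.087,0.0005,-0.0018,0.1075,0],[0.087,0.0005,-0.0018,0.1075,0],[0.087,0.0005,-0.0018,0.1075,0],[0.07,0.0005,-0.0018,0.1075,0],[0.055,0.0005,-0.0018,0.1075,0],[0.055,0.0005,-0.0018,0.1075,0],[0.055,0.0005,-0.0018,0.1075,0],[0.055,0.0005,-0.0018,0.1075,0],[0.055,0.0005,-0.0018,0.1075,0],[0.055,0.0005,-0.0018,0.1075,0]]' 8
python3 -m handwheel '[[0.087,0,0,0,0],[0.087,0,0,0,0],[0.087,0,0,0,0],[0.087,0,0,0,0.14],[0.087,0,0,0,0.28],[0.087,0,0,0,0.42],[0.087,0,0,0,0.56],[0.087,0,0,0,0.7],[0.087,0,0,0,0.84],[0.087,0,0,0,0.98],[0.087,0,0,0,1.12],[0.087,0,0,0,1.26],[0.087,0,0,0,1.4],[0.087,0,0,0,1.57],[0.087,0,0,0,1.57],[0.087,0,0,0,1.57],[0.087,0,0,0,1.57]]' 8;python3 -m handwheel '[[0.07,0,0,0,0],[0.055,0,0,0,0],[0.055,0,0,0,0],[0.055,0,0,0,0],[0.055,0,0,0,0],[0.055,0,0,0,0],[0.055,0,0,0,0]]' 8
```

```text
time_s: 48.05
tool_pos: [0.4271, -0.3641, 0.0144]
tool_rot: [179.9, 0.0, 89.9]
force: [1.4, 1.0, 5.9]
grip_width: 0.0586
time_s: 49.75
tool_pos: [0.4257, -0.3638, 0.0135]
tool_rot: [-180.0, 0.0, 0.1]
force: [0.9, 0.4, -0.5]
grip_width: 0.0868
time_s: 50.45
tool_pos: [0.4259, -0.3638, 0.0137]
tool_rot: [-180.0, -0.0, -0.1]
force: [-0.4, 0.5, 1.9]
grip_width: 0.0608
```

```bash
python3 -m handwheel '[[0.087,0,0,0,0],[0.087,0,0,0,0],[0.087,0,0,0,0],[0.087,0,0,-0.05,0],[0.087,0,0,-0.09,0],[0.06,0.05,0,-0.1,0],[0.05,0.1,-0.001,-0.1,0],[0.045,0.141,-0.001,-0.1,0],[0.045,0.141,-0.001,-0.06,0],[0.045,0.141,-0.001,-0.06,0],[0.045,0.141,-0.001,-0.06,0]]' 8;  python3 - <<'E'
from h import *
print(shift([.5668,-.3631,.0155]))
E
```

```text
time_s: 51.55
tool_pos: [0.5654, -0.3634, 0.0732]
tool_rot: [-180.0, 0.1, -0.1]
force: [0.3, -0.6, -0.0]
grip_width: 0.0486
[ 0.00156717 -0.00028127  0.05769986]
```

```bash
python3 -m handwheel '[[0.045,0.001,-0.0005,0.03,0],[0.045,0.001,-0.0005,0.0575,0],[0.045,0.001,-0.0005,0.0575,0],[0.045,0.001,-0.0005,0.0575,0],[0.03,0.001,-0.0005,0.0575,0],[0.01,0.001,-0.0005,0.0575,0],[0.01,0.001,-0.0005,0.0575,0],[0.01,0.001,-0.0005,0.0575,0],[0.01,0.001,-0.0005,0.0575,0],[0.01,0.001,-0.0005,0.0575,0]]' 8
python3 -m handwheel '[[0.03,0,0,0,0],[0.04,0,0,0,0],[0.04,0,0,0,0],[0.04,0,0,0,-0.14],[0.04,0,0,0,-0.28],[0.04,0,0,0,-0.42],[0.04,0,0,0,-0.56],[0.04,0,0,0,-0.7],[0.04,0,0,0,-0.84],[0.04,0,0,0,-0.98],[0.04,0,0,0,-1.12],[0.04,0,0,0,-1.26],[0.04,0,0,0,-1.4],[0.04,0,0,0,-1.57],[0.04,0,0,0,-1.57],[0.04,0,0,0,-1.57],[0.04,0,0,0,-1.57]]' 8;python3 -m handwheel '[[0.03,0,0,0,0],[0.01,0,0,0,0],[0.01,0,0,0,0],[0.01,0,0,0,0],[0.01,0,0,0,0],[0.01,0,0,0,0],[0.01,0,0,0,0]]' 12
```

```text
time_s: 52.55
tool_pos: [0.5682, -0.3625, 0.0167]
tool_rot: [-180.0, -0.0, -0.1]
force: [-0.7, 0.9, 4.6]
grip_width: 0.0178
time_s: 54.25
tool_pos: [0.5678, -0.3626, 0.016]
tool_rot: [-180.0, 0.0, 89.7]
force: [0.6, 0.9, -0.3]
grip_width: 0.0403
time_s: 54.95
tool_pos: [0.5679, -0.3625, 0.0161]
tool_rot: [180.0, -0.0, 89.9]
force: [-0.6, 0.5, -0.5]
grip_width: 0.0177
```

```bash
python3 -m handwheel '[[0.01,0,0,0,0],[0.01,0,0,-0.03,0],[0.01,0,0,-0.07,0],[0.01,0,0,-0.09,0],[0.01,0,-0.03,-0.09,0],[0.01,-0.001,-0.07,-0.09,0],[0.01,-0.0013,-0.11,-0.09,0],[0.01,-0.0013,-0.135,-0.09,0],[0.01,-0.0013,-0.1408,-0.09,0],[0.01,-0.0013,-0.1408,-0.08,0],[0.01,-0.0013,-0.1408,-0.06,0],[0.01,-0.0013,-0.1408,-0.06,0],[0.01,-0.0013,-0.1408,-0.06,0],[0.01,-0.0013,-0.1408,-0.06,0]]' 20; python3 - <<'E'
from h import *
print(shift([.4271,-.3638,.0580]))
t=read_camera("side"); cv2.imwrite("pics/s16.png",cv2.resize(t[170:370,240:460],None,fx=3,fy=3,interpolation=cv2.INTER_CUBIC))
E
```

```text
time_s: 56.35
tool_pos: [0.4281, -0.3639, 0.0765]
tool_rot: [180.0, 0.1, 89.9]
force: [0.2, 0.1, -1.7]
grip_width: 0.0171
[ 0.00013591 -0.00098124  0.0185395 ]
```

View pics/s16.png

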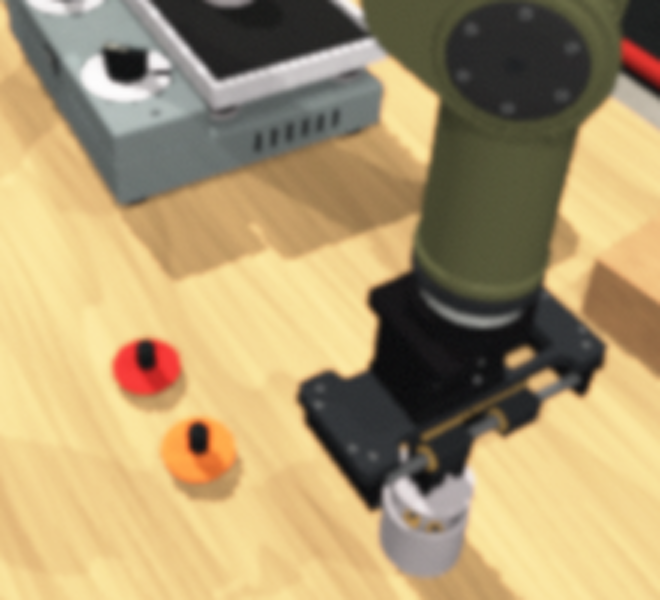

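```bash
python3 -m handwheel '[[0.01,0,-0.0006,0.004,0],[0.01,0,-0.0006,0.008,0],[0.01,0,-0.0006,0.011,0],[0.01,0,-0.0006,0.014,0],[0.01,0,-0.0006,0.017,0],[0.01,0,-0.0006,0.0187,0],[0.01,0,-0.0006,0.0187,0],[0.01,0,-0.0006,0.0187,0]]'
```

```text
time_s: 57.2
tool_pos: [0.4264, -0.3636, 0.058]
tool_rot: [180.0, -0.0, 89.9]
force: [-2.0, 3.1, 5.3]
grip_width: 0.017
```

```bash
python3 -m handwheel '[[0.03,0,0,0,0],[0.04,0,0,0,0],[0.045,0,0,0,0],[0.087,0,0,-0.03,0],[0.087,0,0,-0.06,0],[0.087,0,0,-0.06,0],[0.087,0,0,-0.06,0]]'; python3 - <<'E'
from h import *
print(shift([.427,-.3638,.021]))
t=read_camera("side"); cv2.imwrite("pics/s17.png",cv2.resize(t[280:380,330:440],None,fx=6,fy=6,interpolation=cv2.INTER_CUBIC))
E
```

```text
time_s: 57.9
tool_pos: [0.427, -0.3637, 0.1178]
tool_rot: [179.9, 0.0, 89.9]
force: [-0.7, 0.2, -1.0]
grip_width: 0.0654
[-6.85338712e-05 -1.12005100e-04  9.68244486e-02]
```

View pics/s17.png

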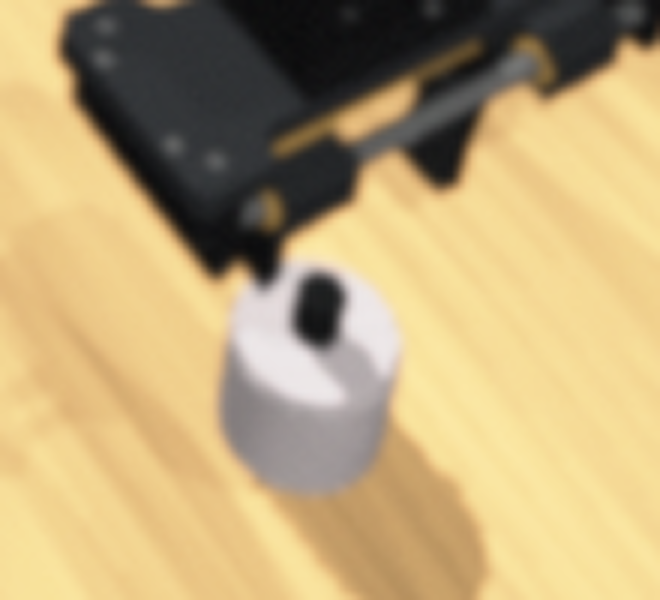

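The third lid is seated too. Destination is the right-hand slot at (0.586, 0.1005).

```bash
python3 -m handwheel '[[0.087,0,0,0.03,0],[0.087,0,0,0.06,0],[0.087,0,0,0.0968,0],[0.087,0,0,0.0968,0],[0.087,0,0,0.0968,0],[0.07,0,0,0.0968,0],[0.055,0,0,0.0968,0],[0.055,0,0,0.0968,0],[0.055,0,0,0.0968,0],[0.055,0,0,0.0968,0],[0.055,0,0,0.0968,0],[0.055,0,0,0.0968,0]]' 25
python3 -m handwheel '[[0.05,0,0,-0.02,0],[0.05,0,0,-0.05,0],[0.05,0,0,-0.08,0],[0.05,0,0,-0.11,0],[0.05,0,0,-0.14,0],[0.05,0,0,-0.17,0],[0.05,0,0,-0.2,0],[0.05,0,0,-0.2,0],[0.05,0,0,-0.2,0]]' 25
python3 - <<'E'
from h import *
print(shift([.586,.1005,.21]))
E
```

```text
time_s: 59.15
tool_pos: [0.4269, -0.3637, 0.0212]
tool_rot: [179.9, -0.0, 89.9]
force: [-0.2, 0.5, 4.7]
grip_width: 0.0583
time_s: 60.05
tool_pos: [0.4262, -0.3633, 0.22]
tool_rot: [-180.0, -0.0, 89.9]
force: [-0.5, -0.9, -2.8]
grip_width: 0.0584
[0.46414916 0.15888257 0.01023578]
```

```bash
python3 -m handwheel '[[0.05,0.02,0.007,0,0],[0.05,0.05,0.017,0,0],[0.05,0.08,0.027,0,0],[0.05,0.115,0.039,0,0],[0.05,0.15,0.051,0,0],[0.05,0.185,0.063,0,0],[0.05,0.22,0.075,0,0],[0.05,0.255,0.087,0,0],[0.05,0.29,0.099,0,0],[0.05,0.325,0.111,0,0],[0.05,0.36,0.123,0,0],[0.05,0.395,0.135,0,0],[0.05,0.425,0.145,0,0],[0.05,0.45,0.154,0,0],[0.05,0.464,0.159,0,0],[0.05,0.464,0.159,0.02,0],[0.05,0.464,0.159,0.05,0],[0.05,0.464,0.159,0.065,0],[0.05,0.464,0.159,0.065,0],[0.05,0.464,0.159,0.065,0]]' 25
python3 - <<'E'
from h import *
print(shift([.586,.1005,.1314]))
E
```

```text
time_s: 62.05
tool_pos: [0.5864, 0.0995, 0.1557]
tool_rot: [-180.0, 0.0, 89.8]
force: [1.3, -0.1, -2.4]
grip_width: 0.0585
[ 0.00099778 -0.0004206   0.02433631]
```

```bash
python3 -m handwheel '[[0.05,0,0,0.008,0],[0.05,0,0,0.015,0],[0.05,0,0,0.02,0],[0.05,0,0,0.023,0],[0.05,0,0,0.0245,0],[0.05,0,0,0.0245,0],[0.05,0,0,0.0245,0]]' 25
```

```text
time_s: 62.75
tool_pos: [0.5866, 0.1001, 0.1313]
tool_rot: [180.0, -0.0, 89.9]
force: [-0.3, -0.1, -3.2]
grip_width: 0.0585
```

```bash
python3 -m handwheel '[[0.05,0,0,0.0005,0],[0.05,0,0,0.001,0],[0.05,0,0,0.001,0],[0.05,0,0,0.001,0]]' 25
```

```text
time_s: 63.15
tool_pos: [0.5866, 0.1001, 0.1312]
tool_rot: [180.0, -0.0, 89.9]
force: [-2.8, 0.3, 5.8]
grip_width: 0.058
```

In contact (+5.8 N). Release, back off left of the machine and inspect.

```bash
python3 -m handwheel '[[0.06,0,0,0,0],[0.07,0,0,0,0],[0.087,0,0,0,0],[0.087,0,0,0,0],[0.087,0,0,0,0],[0.087,0,0,-0.04,0],[0.087,0,0,-0.08,0],[0.087,0,0,-0.11,0],[0.087,0,0,-0.11,0]]' 8
python3 -m handwheel '[[0.06,-0.05,-0.01,0,0],[0.06,-0.1,-0.03,0,0],[0.06,-0.15,-0.05,0,0],[0.06,-0.18,-0.07,0,0],[0.06,-0.18,-0.08,0,0],[0.06,-0.18,-0.08,0,0],[0.06,-0.18,-0.08,0,0]]' 8
python3 - <<'E'
from tab import *
t=read_camera("side"); cv2.imwrite("pics/s18.png",cv2.resize(t[110:250,200:400],None,fx=4,fy=4,interpolation=cv2.INTER_CUBIC))
t=read_camera("top"); cv2.imwrite("pics/top18.png",t);cv2.imwrite("pics/t18.png",cv2.resize(t[135:248,210:340],None,fx=5,fy=5,interpolation=cv2.INTER_CUBIC))
fit(t,.436,.1231,"R")
E
```

```text
time_s: 64.05
tool_pos: [0.5892, 0.1004, 0.2455]
tool_rot: [179.5, -0.2, 89.9]
force: [0.4, 0.5, 0.4]
grip_width: 0.087
time_s: 64.75
tool_pos: [0.5065, -0.0781, 0.2399]
tool_rot: [180.0, -0.1, 90.0]
force: [0.6, -0.3, 0.2]
grip_width: 0.0599
R ring (0.4352627396583557, 0.1231464073061943) 0.04226544871926308 331
R tab 328 327.72437691721655
[440 453 456 458 460 459 457 461 440 441 449 449 449 431 420 445 450 453
 460 457 455 456 455 459 453 453 428 367 347 351 363 429 317 155 428 447]
```

View pics/s18.png

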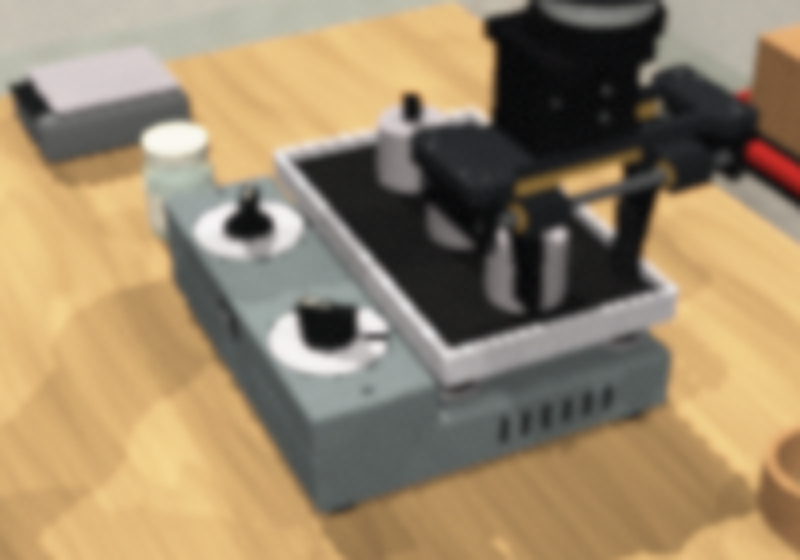

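View pics/t18.png

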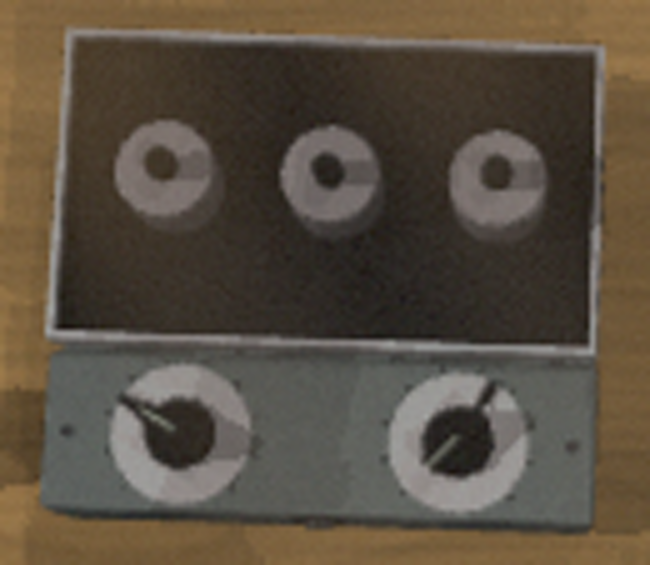

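```bash
python3 - <<'E'
from h import *
import math
for fn,cs in (("top18",{"L":(.4439,.2935),"R":(.4352,.1232)}),("top0",{"L":(.4439,.2935),"R":(.4352,.1232)})):
  g=cv2.imread(f"pics/{fn}.png").astype(np.float32).sum(2)
  for n,(cx,cy) in cs.items():
    prof=[]
    for a in np.arange(0,360,1.):
        s=0
        for r in np.arange(.009,.019,.001):
            u,v=pix("top",[cx+r*math.cos(math.radians(a)),cy+r*math.sin(math.radians(a)),.130])
            s+=cv2.getRectSubPix(g,(1,1),(float(u),float(v)))[0,0]/10
        prof.append(s)
    prof=np.array(prof); a0=int(prof.argmax()); w=np.arange(a0-18,a0+19); d=np.clip(prof[w%360]-np.median(prof)*1.15,0,None)
    print(fn,n,a0,(w*d).sum()/d.sum(),prof[a0],np.median(prof))
E
```

```text
top18 L 58 57.97950406736872 295.21854 126.3501
top18 R 133 132.95997317496875 255.9323 112.36989
top0 L 271 269.19067943549726 353.04602 129.00322
top0 R 133 133.1999642657121 251.51668 107.87661
```

Intensity pointer 58.0° against tab 57.9°, and all three lidded canisters are on the deck. Next is the timer: bar 133°, tab −32.2°.

```bash
python3 - <<'E'
from h import *
print(shift([.4347,.1240,.165]),get_obs()['tool_rot'])
E
```

```text
[ 0.20200692 -0.07188856  0.07483054] [-1.79992752e+02  5.71455318e-03  9.00614047e+01]
```

```bash
python3 -m handwheel '[[0.04,0.03,-0.03,0,-0.12],[0.04,0.07,-0.05,0,-0.24],[0.04,0.11,-0.072,0,-0.36],[0.04,0.15,-0.072,0,-0.48],[0.04,0.19,-0.072,0,-0.6],[0.04,0.202,-0.072,0,-0.75],[0.04,0.202,-0.072,0.02,-0.75],[0.04,0.202,-0.072,0.05,-0.75],[0.04,0.202,-0.072,0.075,-0.75],[0.04,0.202,-0.072,0.075,-0.75],[0.04,0.202,-0.072,0.075,-0.75],[0.04,0.202,-0.072,0.075,-0.75],[0.04,0.202,-0.072,0.075,-0.75]]' 15
python3 - <<'E'
from h import *
print(shift([.4347,.1240,.111]),get_obs()['qpos'])
t=read_camera("side"); cv2.imwrite("pics/s19.png",cv2.resize(t[110:250,200:400],None,fx=4,fy=4,interpolation=cv2.INTER_CUBIC))
E
```

```text
time_s: 66.15
tool_pos: [0.4355, 0.123, 0.1666]
tool_rot: [179.9, 0.0, 132.9]
force: [-0.7, -0.2, 0.2]
grip_width: 0.0399
[ 1.34964249e-03 -9.91746071e-06  5.56362236e-02] [-39.75316522  -4.60944751  19.82203079 114.90282541   1.65375847
  69.28920179  22.30646729]
```

View pics/s19.png

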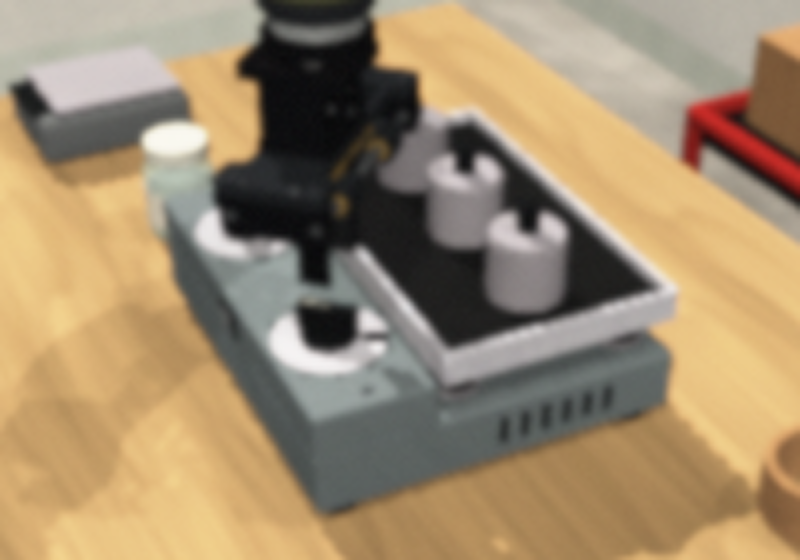

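```bash
python3 -m handwheel '[[0.04,0.001,0,0.03,0],[0.04,0.001,0,0.0555,0],[0.04,0.001,0,0.0555,0],[0.04,0.001,0,0.0555,0],[0.04,0.001,0,0.0555,0],[0.005,0.001,0,0.0555,0],[0.005,0.001,0,0.0555,0],[0.005,0.001,0,0.0555,0],[0.005,0.001,0,0.0555,0],[0.005,0.001,0,0.0555,0],[0.005,0.001,0,0.0555,0],[0.005,0.001,0,0.0555,0]]' 15
```

```text
time_s: 67.4
tool_pos: [0.4365, 0.1256, 0.1102]
tool_rot: [179.6, 0.1, 132.9]
force: [7.8, 6.3, -8.3]
grip_width: 0.0131
```

```bash
python3 -m handwheel '[[0.005,0,0,0,0.08],[0.005,0,0,0,0.16],[0.005,0,0,0,0.24],[0.005,0,0,0,0.32],[0.005,0,0,0,0.4],[0.005,0,0,0,0.48],[0.005,0,0,0,0.56],[0.005,0,0,0,0.64],[0.005,0,0,0,0.72],[0.005,0,0,0,0.8],[0.005,0,0,0,0.88],[0.005,0,0,0,0.96],[0.005,0,0,0,1.04],[0.005,0,0,0,1.12],[0.005,0,0,0,1.2],[0.005,0,0,0,1.28],[0.005,0,0,0,1.36],[0.005,0,0,0,1.44],[0.005,0,0,0,1.44],[0.005,0,0,0,1.44]]' 15
```

```text
time_s: 69.4
tool_pos: [0.4333, 0.1256, 0.1101]
tool_rot: [-179.9, -0.1, 50.4]
force: [-1.8, 4.8, 2.3]
grip_width: 0.0128
```

```bash
python3 -m handwheel '[[0.005,0,0,0,0.08],[0.005,0,0,0,0.16],[0.005,0,0,0,0.24],[0.005,0,0,0,0.32],[0.005,0,0,0,0.4],[0.005,0,0,0,0.48],[0.005,0,0,0,0.56],[0.005,0,0,0,0.64],[0.005,0,0,0,0.72],[0.005,0,0,0,0.8],[0.005,0,0,0,0.88],[0.005,0,0,0,0.96],[0.005,0,0,0,1.04],[0.005,0,0,0,1.12],[0.005,0,0,0,1.2],[0.005,0,0,0,1.28],[0.005,0,0,0,1.36],[0.005,0,0,0,1.441],[0.005,0,0,0,1.441],[0.005,0,0,0,1.441]]' 15; python3 -m handwheel '[[0.005,0,0,0,0],[0.005,0,0,0,0],[0.005,0,0,0,0]]'
```

```text
time_s: 71.4
tool_pos: [0.4328, 0.1288, 0.1102]
tool_rot: [-179.6, 0.3, -32.0]
force: [-2.3, 12.2, -0.4]
grip_width: 0.0129
time_s: 71.7
tool_pos: [0.4327, 0.1288, 0.1101]
tool_rot: [-179.7, 0.3, -32.0]
force: [-3.3, 12.5, -0.4]
grip_width: 0.0128
```

Pointer at −32.0°, target −32.2°. Open, lift, move clear and check.

```bash
python3 -m handwheel '[[0.03,0,0,0,0],[0.04,0,0,0,0],[0.04,0,0,0,0],[0.04,0,0,0,0],[0.04,0,0,0,0],[0.04,0,0,-0.04,0],[0.04,0,0,-0.08,0],[0.04,0,0,-0.13,0],[0.04,0,0,-0.13,0]]'
python3 - <<'E'
from h import *
print(shift([.46,-.15,.24]),get_obs()['tool_rot'])
E
```

```text
time_s: 72.6
tool_pos: [0.4375, 0.1241, 0.2465]
tool_rot: [-179.4, -0.4, -32.2]
force: [0.1, -0.3, -0.1]
grip_width: 0.04
[0.16519838 0.21989753 0.00527796] [-179.40444609   -0.38127042  -32.24863556]
```

```bash
python3 -m handwheel '[[0.04,0.025,0.034,0,0],[0.04,0.05,0.068,0,0],[0.04,0.08,0.105,0,0],[0.04,0.11,0.145,0,0],[0.04,0.14,0.185,0,0],[0.04,0.165,0.22,0,0],[0.04,0.165,0.22,0,0],[0.04,0.165,0.22,0,0]]'
cat > chk.py <<'E'
from tab import *
import sys
k=sys.argv[1]
s=read_camera("side"); cv2.imwrite(f"pics/s{k}.png",cv2.resize(s[110:250,200:400],None,fx=4,fy=4,interpolation=cv2.INTER_CUBIC))
t=read_camera("top"); cv2.imwrite(f"pics/t{k}.png",cv2.resize(t[135:248,210:340],None,fx=5,fy=5,interpolation=cv2.INTER_CUBIC))
g=t.astype(np.float32).sum(2)
for n,(cx,cy) in {"L":(.4439,.2935),"R":(.4352,.1232)}.items():
    prof=[]
    for a in range(360):
        x=0
        for r in np.arange(.009,.019,.001):
            u,v=pix("top",[cx+r*math.cos(math.radians(a)),cy+r*math.sin(math.radians(a)),.130])
            x+=cv2.getRectSubPix(g,(1,1),(float(u),float(v)))[0,0]/10
        prof.append(x)
    prof=np.array(prof); a0=int(prof.argmax()); w=np.arange(a0-18,a0+19); d=np.clip(prof[w%360]-np.median(prof)*1.15,0,None)
    print(n,"line",a0,(w*d).sum()/d.sum())
E
python3 chk.py 20
```

```text
time_s: 73.4
tool_pos: [0.4557, -0.1518, 0.2392]
tool_rot: [-180.0, 0.0, -32.4]
force: [-0.3, 1.7, -0.5]
grip_width: 0.0401
L line 57 57.66746479461868
R line 328 326.9638527428642
```

View pics/s20.png

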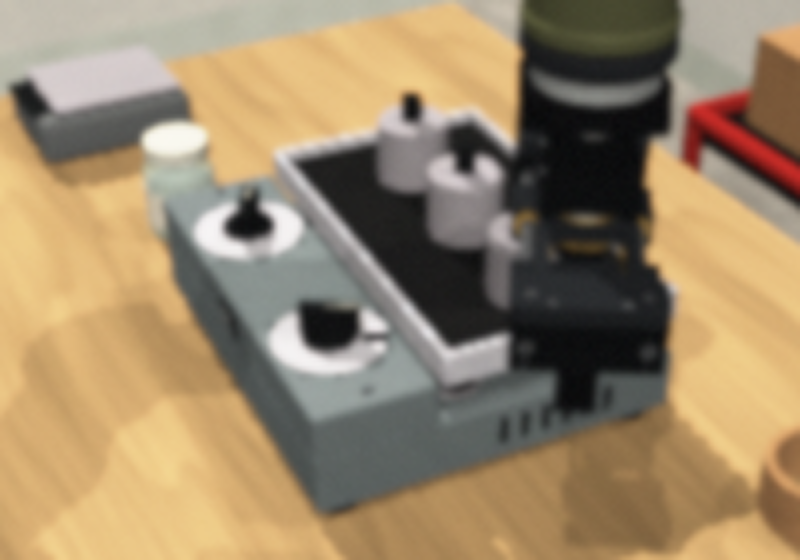

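View pics/t20.png

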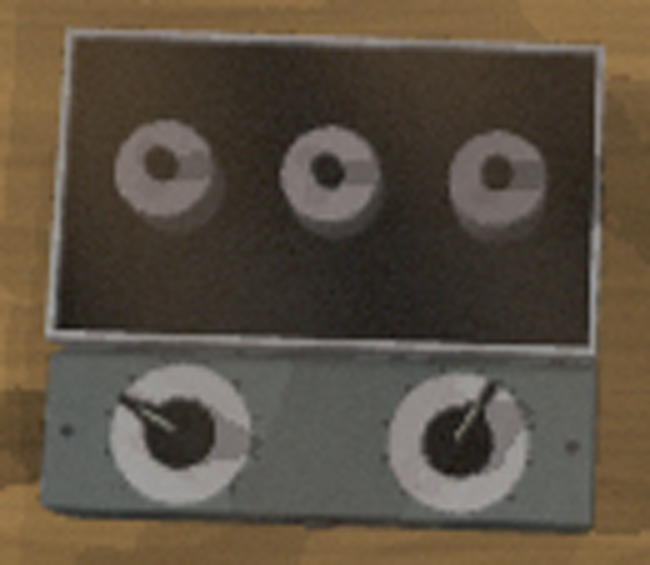

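The timer pointer lies on its tab (327.0° measured, tab at 327.7°), intensity is at 57.7° against 57.9°, and the three lidded canisters haven't moved. Handing in.

```bash
python3 -c "
from cell import *
print(sign_off())"
```

```text
the job is handed in; nothing more can be done
None
```

The job is handed in at about 73.5 s on the robot's clock. All three canisters stand upright on the deck, each closed with a grey lid. I set intensity first, then closed each canister and moved it to the deck. I turned the timer last.

**Knobs:** In the final top view the intensity pointer is at 57.7° against its tab at 57.9°. The timer pointer is at 327.0° against 327.7°; the gripper's own angle at release, −32.0° (328.0°), puts it 0.3° off the tab.

**Canisters and lids:** Pictures after each insertion showed the lid level on its rim. The last top view shows the three lidded canisters well inside the deck lip and unmoved by the timer turn. The last side view shows the left and middle ones clearly, but the gripper partly hid the right one. A side picture just before the timer turn showed that one upright with its lid seated.

**Not as planned:**
- **Finger slip:** while I turned the knobs, the fingers slid along the grip bar, about 8 mm on intensity and a few millimetres on the timer. Side force reached about 18 N, and the knob angles came out right anyway.
- **Third canister:** it needed another millimetre of lowering before it touched the deck.

No canister appeared to have been knocked aside. I did not touch the tape roll, carton, jar or the red and orange lids. I had no separate final look at the tape, carton and coloured lids.

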